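Fit the inner glass block on a corner-soldering jig

ROBOT

A 6-joint arm with a two-finger parallel gripper is mounted at the origin on the work surface. World frame = base frame: x ahead of the robot, y to its left, z up, the work surface at z = 0. Lengths are in m, angles in rad, forces in N, time in s.
With the tool pointing down it reaches from about 0.375 to 0.975 m from the base axis. Payload 3.8 kg.
Tool frame: the origin (TCP) lies at the very end of the fingers, on their centre line; the grasp point (between the pads) lies 19 mm behind it (manip.grasp_offset is the distance from the TCP to the grasp point, in m); z points along the fingers, y is the direction in which the jaws open and shut (so a half turn about z gives the same grasp; the last joint's range is limited). The gripper opens to 85 mm and grips with 20 to 120 N. Pads are 22 mm wide; open, the fingers measure 114 mm over their backs; the gripper's body (76 mm by 85 mm) begins 54 mm behind the grasp point. The pads swing forward as they close: fully open they stand 13 mm farther back than shut.
Start: joints at [-1.18, 0.264, 1.604, -0, 1.274, -0.037], TCP at [0.28, -0.614, 0.231] pointing down, gripper open.
Joint ranges: [-2.63, 2.63], [-0.94, 2.18], [0.31, 2.57], [-1.31, 4.45], [0, 2.66], [-2.55, 2.55]. Speed limits (rad/s): [2.57, 2.57, 3.14, 3.14, 3.14, 3.14].

INTERFACE

Orientations are given as a unit quaternion [x, y, z, w].
In Python, from workcell import sensors, imaging, order, manip gives the robot as it stands. The module is installed in compiled form; this text tells all that it offers.
- The arm moves only by the shell command python3 -m handwheel 'ROWS' [FORCE]. ROWS is JSON, a list of rows, each a list of 3 entries, a list of its own where there are three numbers: the shift along the tool's x, y, z in cm, then the turn, a rotation vector about the tool's x, y, z in rad, then the finger opening in cm, from 0 to 8.54. In form: [[[dx, dy, dz], [wx, wy, wz], gripper], ...]. A call has 1 to 5 rows; each row is the pose to reach, as a shift and turn from the pose measured when the call began, along the tool's axes at that moment; what a row does not reach only later rows make up. A row lasts 1/8 s, in which the tool goes at most 62.5 mm and 10.7 degrees, less where a joint would pass 70% of its speed; a pose out of reach is approached as far as the arm can. A call with a gripper value outside its range is refused whole. The fingers move at their own pace and stop on an object; FORCE is the grip in N (left out, the last holds). Time passes only in rows, so rows that repeat a pose let the fingers close. It gives the time, the measured TCP pose, the force and the opening at its end, in the units of the state.
- sensors.get_state(): the state, without advancing time (a new reading comes with each control period).
- imaging.capture(name): name is "side" or "top"; returns (picture, depth): 480x640x3 uint8, red, green, blue; 480x640 float32, m along the optical axis (not along the pixel's ray), 0 where there is no reading.
- imaging.get_calibration(name): a dict with "intrinsics" (3x3 intrinsics, pixels), "rvec" (rotation vector, rad) and "tvec" (3), from world to camera coordinates, as OpenCV has them. Camera axes: x right, y down, z forward; pixel columns grow to the right and rows downward; lengths in m; the calibration is good to about 2 mm. A picture is of the moment at which its call begins. get_calibration takes no time and is no camera call.
- order.close_job(): hands the job in, once; it reports no verdict.
The state is a dict: "time": time; "qpos": joint angles; "joint_velocities": joint speeds; "joint_torque": joint torques, N m; "tool_pos": TCP position; "tcp_rot": TCP orientation; "ft_force": force on the tool from outside, world axes, zero at the start; "ft_torque": the same for the moment, N m; "finger_gap": finger opening in m.
Only numpy, scipy, OpenCV 4.12 (cv2) and the standard library are available. Lean on these libraries where they do the work, as an engineer would, in place of code of your own. Each camera call takes 0.05 s, during which the arm holds its last target. There are 200 camera calls.

TASK

Set up the corner-soldering jig: thread the short slotted block onto the free end of the bent rod, ease it with a light hand along and round the bend without forcing it, and press it home against the stop collar. Leave it there let go of, slot upward, and leave the long block and the other things on the bench alone.

Things in the scene. Friction and masses are not known exactly. Their poses are not given: they have to be found in the camera images.
- jig_stand: the jig's fixed stand: grey steel base plate (120 x 100 x 14 mm) with an upright 16 mm post, its top 150 mm above the bench; origin under the post's axis. A dark steel boss (34 x 32 x 30 mm) clamps the arm to the post. The jig is rigid. No pose tells where this arm's bend and outer leg lie: that must be found by touch (or sight), and the rod followed by feel.
- jig_arm: 10 mm round steel rod, level, bent by hand in the level plane. Origin: post axis, at the rod's centre line (105-135 mm over the bench); z up. Inner leg: along +x, true. The bend, roughly of 50 mm centre-line radius, turns toward +y through 81 to 99 degrees; it begins 100 to 140 mm from the post axis, as the rod was clamped. Outer leg: 35 mm straight on from the bend to the round-nosed free end.
- stop_collar: dark steel collar, 22 mm diameter, 10 mm long, fixed on the rod's inner leg; axes as the jig arm's, origin on the rod's centre line at the face nearer the post, 50 mm from the post's axis. Its other face (x = 10 mm) is the stop: with the short block home, the block's centre lies 70 mm from the post's axis.
- short_block: the block to fit: bare aluminium, 20 mm long (x), 28 mm wide (y), 50 mm tall (z), about 60 g, standing loose on the bench; origin at the centre of its underside. A 12.8 mm hole runs right through along x, 28 mm above the underside, central in y; a cork-lined slot 10 mm wide and deep runs along x in the top. Same end for end.
- short_block_bore (a point): middle of the short block's hole, 28 mm above its underside; axes as the block's. In the bend the hole has only about 0.8 mm of play to either side of the rod and some 5 degrees of turn: off line it rubs, then binds. Touching and sliding on the rod, keep the force under 10 N; pressing home on the collar, 4 to 10 N is right.
- long_block: bystander: a block of the same section, hole and slot but 45 mm long, for the outer leg (too long to pass the bend); origin at the centre of its underside, x along its length
- flux_jar: bystander: amber glass jar with black lid, 50 mm diameter, 62 mm tall; origin at the centre of its underside
- lead_knife: bystander: came knife with dark wooden handle, about 170 mm long, lying on the bench; origin under its middle

How it is judged:
On the way, in this order (a step that is already met when the one before it is completed fails the run):
1. it has gone round the bend onto the inner leg (x of short_block_bore in the frame of jig_arm between 0.067 and 0.092 m and y of short_block_bore in the frame of jig_arm between -0.004 and 0.004 m and z of short_block_bore in the frame of jig_arm between -0.004 and 0.004 m and angle between the x axis of short_block and the x axis of jig_arm, either way round below 0.25 rad), for 0.1 s.
2. it is pressed against the stop collar with more than 3 N (contact force between short_block and stop_collar above 3 N), for 0.1 s.
At the end, for the whole second after the job is handed in: the short block hangs still on the inner leg of the rod, let go of, its end face within 2.5 mm of the stop collar, its slot facing up within 0.35 rad; the long block, jar and knife are within 15 mm of where they stood (x of short_block_bore in the frame of jig_arm between 0.067 and 0.0725 m and y of short_block_bore in the frame of jig_arm between -0.004 and 0.004 m and z of short_block_bore in the frame of jig_arm between -0.004 and 0.004 m and angle between short_block's own z axis and vertical below 0.35 rad and linear speed of short_block below 0.01 m/s and distance of each of long_block, flux_jar, lead_knife from where it was at the start of the episode below 0.015 m); the robot touches nothing.
It fails at once if the block is forced or bound on the rod: more than 10 N between them on the way (contact force between short_block and jig_arm above 10 N and x of short_block_bore in the frame of jig_arm above 0.076 m).
It fails at once if the block is rammed on the collar or the jig: more than 25 N (contact force between short_block and jig_arm above 25 N).
It fails at once if the gripper is driven against the jig with more than 20 N (contact force between the arm and jig_arm above 20 N).
It fails at once if the long block, the jar or the knife is disturbed: moved more than 15 mm (distance of any of long_block, flux_jar, lead_knife from where it was at the start of the episode above 0.015 m).
It also fails if it takes over 72 s, if anything falls off the work surface, if the arm or the gripper's body presses on something with over 40 N, if the wrist force passes 120 N, or if a joint passes its speed limit or range.

## Working session

There is one attempt and no reset: what is moved stays moved. The work goes in short steps, Python scripts to look and compute and a shell command to move; the robot and the scene stay as the last step left them, time stands still between calls to the robot, and variables do not carry over. Pictures are saved under pics/ and viewed, about 8 in all and at most 12, crops included, and the job is handed in when it is done.

```bash
mkdir -p pics
python3 - <<'E'
from workcell import sensors, imaging
import cv2, numpy as np
s=sensors.get_state();print({k:np.round(v,4).tolist() for k,v in s.items()})
for n in("top","side"):
    p,d=imaging.capture(n);cv2.imwrite(f"pics/{n}0.png",p[:,:,::-1]);np.save(f"{n}0.npy",d)
    c=imaging.get_calibration(n);print(n,{k:np.round(v,4).tolist() for k,v in c.items()})
E
```

```text
{'time': 0.0, 'qpos': [-1.1799, 0.2647, 1.6054, -0.0, 1.2737, -0.0369], 'joint_velocities': [-0.0009, 0.001, 0.0008, -0.0008, 0.002, -0.0003], 'joint_torque': [0.0008, -51.5107, -36.7311, -0.0001, 0.013, -0.0], 'tool_pos': [0.2797, -0.6135, 0.23], 'tcp_rot': [0.9772, 0.2123, -0.0002, -0.0011], 'ft_force': [-0.7048, 0.3256, -0.2639], 'ft_torque': [0.0396, 0.05, -0.0066], 'finger_gap': 0.0851}
top {'intrinsics': [[481.9387, 0.0, 312.6185], [0.0, 481.9387, 230.9954], [0.0, 0.0, 1.0]], 'rvec': [2.145, -2.1754, 0.0979], 'tvec': [0.0854, 0.5649, 0.9791]}
side {'intrinsics': [[559.25, 0.0, 319.6162], [0.0, 559.25, 244.5134], [0.0, 0.0, 1.0]], 'rvec': [0.2761, -2.6705, 1.4223], 'tvec': [0.5538, 0.1107, 1.062]}
```

View pics/top0.png

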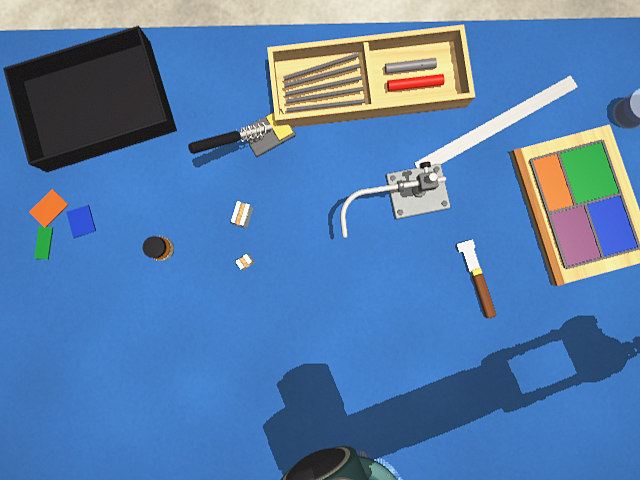

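View pics/side0.png

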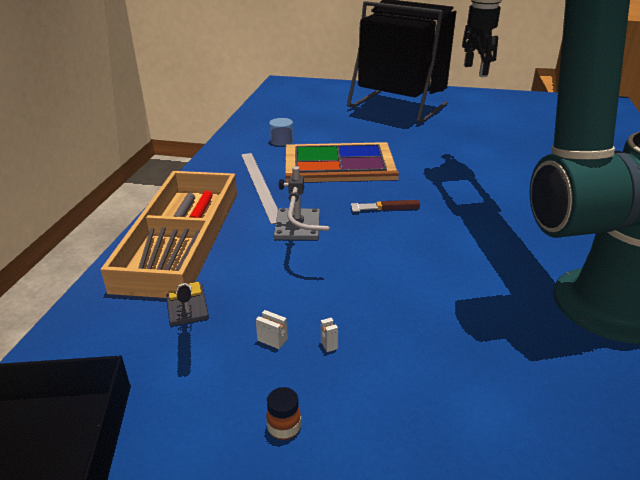

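The top view shows the short block at about (244,262), the long block at (241,214), the rod's free end at (345,236), the bend near (355,195) and the post near (428,182). The side view agrees: the short block is at (329,335) and the rod end at (327,228).

```bash
cat > h.py <<'E'
import numpy as np, cv2
from workcell import imaging
def cal(n):
    c=imaging.get_calibration(n);R=cv2.Rodrigues(np.array(c["rvec"],float))[0];return np.array(c["intrinsics"]),R,np.array(c["tvec"],float).ravel()
def cloud(n,d):
    K,R,t=cal(n);v,u=np.mgrid[:480,:640]
    P=np.stack([(u-K[0,2])/K[0,0]*d,(v-K[1,2])/K[1,1]*d,d],-1)
    return (P-t)@R
def pix2z(n,u,v,z):
    K,R,t=cal(n);r=R.T@np.array([(u-K[0,2])/K[0,0],(v-K[1,2])/K[1,1],1]);c=-R.T@t
    return c+r*(z-c[2])/r[2]
def proj(n,P):
    K,R,t=cal(n);return cv2.projectPoints(np.array(P,float).reshape(-1,3),R,t,K,None)[0].reshape(-1,2)
E
python3 - <<'E'
from h import *
for n in("top","side"):
    K,R,t=cal(n);print(n,"cam",-R.T@t)
p=cv2.imread("pics/top0.png");s=cv2.imread("pics/side0.png")
a=cv2.resize(p[150:245,325:455],None,fx=5,fy=5,interpolation=cv2.INTER_CUBIC)[:475,:650]
b=cv2.resize(p[195:275,225:260],None,fx=4,fy=6,interpolation=cv2.INTER_CUBIC)[:475,:140]
o=np.zeros((600,800,3),np.uint8);o[:475,:650]=a;o[:475,650:790]=b;cv2.imwrite("pics/c1.png",o)
d=np.load("top0.npy");C=cloud("top",d)
for nm,(u0,u1,v0,v1),zl,zh in[("rod",(325,450,155,245),.08,.2),("short",(232,256,250,272),.025,.08),("long",(226,256,198,232),.025,.08)]:
    q=C[v0:v1,u0:u1].reshape(-1,3);q=q[(q[:,2]>zl)&(q[:,2]<zh)]
    print(nm,len(q),q.mean(0).round(4),np.percentile(q[:,2],[5,50,95]).round(4))
    r=cv2.minAreaRect((q[:,:2]*1000).astype(np.float32));print(r)
    if nm=="rod":
        for x in np.arange(q[:,1].min(),q[:,1].max(),.01):
            m=q[(q[:,1]>=x)&(q[:,1]<x+.01)]
            if len(m):print(len(m),m.mean(0).round(4),m.max(0)[2].round(4))
print("bench",np.median(C[300:340,100:200,2]),C[300:340,100:200,2].std())
E
```

```text
top cam [0.45979529 0.06328641 1.03425362]
side cam [0.36756659 0.91620008 0.68723433]
rod 1090 [ 0.6362 -0.0849  0.1162] [0.1072 0.1129 0.1462]
((628.5144653320312, -68.58446502685547), (68.63850402832031, 230.19259643554688), 27.666101455688477)
28 [ 0.657  -0.1769  0.1109] 0.1153
25 [ 0.651  -0.1668  0.1142] 0.1237
67 [ 0.65   -0.1566  0.1246] 0.1514
163 [ 0.6588 -0.1467  0.1278] 0.1524
142 [ 0.6579 -0.1377  0.1201] 0.1437
73 [ 0.6521 -0.1293  0.1125] 0.125
26 [ 0.6483 -0.1174  0.1113] 0.1165
25 [ 0.6467 -0.1076  0.1116] 0.1153
46 [ 0.6435 -0.0968  0.1157] 0.1215
45 [ 0.6443 -0.0886  0.1126] 0.1195
28 [ 0.6423 -0.077   0.1115] 0.1152
26 [ 0.641  -0.067   0.1112] 0.1139
25 [ 0.6393 -0.0574  0.1119] 0.115
26 [ 0.6378 -0.0479  0.1113] 0.1147
27 [ 0.6361 -0.0381  0.1118] 0.116
28 [ 0.6354 -0.0278  0.1115] 0.1152
31 [ 0.6327 -0.0171  0.1115] 0.1154
29 [ 0.6283 -0.0067  0.1114] 0.1147
37 [0.6202 0.0032 0.1111] 0.1155
123 [0.5849 0.014  0.1116] 0.1163
70 [0.5762 0.02   0.1112] 0.1155
short 156 [0.5049 0.2195 0.0456] [0.0356 0.048  0.0524]
((505.2265625, 220.27740478515625), (20.07492446899414, 28.03064727783203), 33.358768463134766)
long 342 [0.6044 0.2264 0.0453] [0.0346 0.0475 0.0519]
((605.4278564453125, 227.3201904296875), (28.609619140625, 45.70882797241211), 72.45266723632812)
bench 0.00015877512492816034 0.051672927675184846
```

View pics/c1.png

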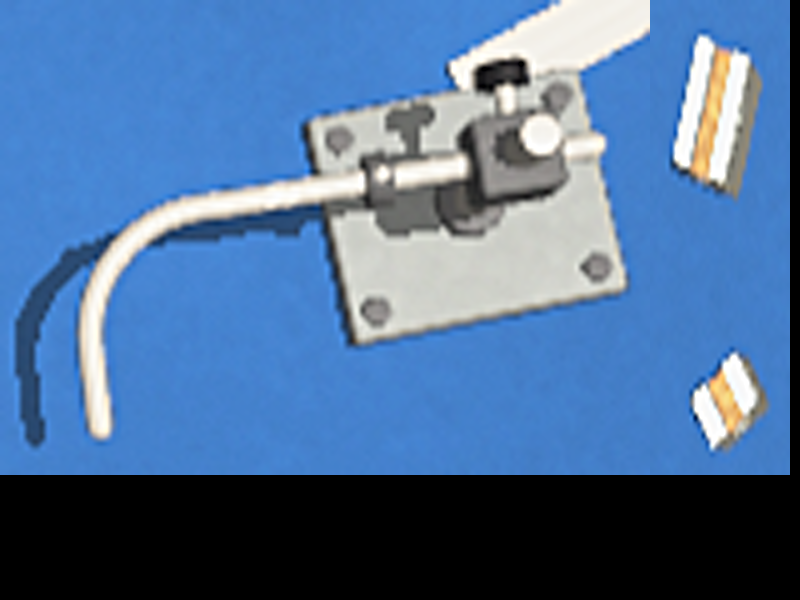

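The enlarged crop gives a clear rod outline: free end at about (345,236), bend, then a straight leg to the collar near (401,186). The short block's slot direction matches the 33° rectangle fit. Next I fit the rod model to the depth points from both cameras.

```bash
cat > fit.py <<'E'
from h import *
from scipy.optimize import least_squares
def path(p,n=240):
    x0,y0,a,z,b,th,R=p   # x0,y0 : a point of line = post axis projection; a heading
    s=np.linspace(.062,b+R*th+.035-.004,n)
    sb=np.clip(s-b,0,R*th);st=np.minimum(s,b);so=np.maximum(s-b-R*th,0)
    X=st+R*np.sin(sb/R)+so*np.cos(th);Y=R*(1-np.cos(sb/R))+so*np.sin(th)
    c,q=np.cos(a),np.sin(a)
    return np.stack([x0+c*X-q*Y,y0+q*X+c*Y,np.full(n,z)],-1)
def fit(q,post):
    def f(p):
        full=np.array([post[0]+p[0]*np.cos(p[1]+np.pi/2),post[1]+p[0]*np.sin(p[1]+np.pi/2),*p[1:]])
        from scipy.spatial import cKDTree
        L=path(full,1500);return cKDTree(L).query(q)[0]-.005
    r=least_squares(f,[0,np.radians(98.2),.109,.12,np.pi/2,.05],x_scale=[.001,.01,.001,.005,.02,.005],loss='soft_l1',f_scale=.001,diff_step=1e-3)
    p=r.x;return np.array([post[0]-p[0]*np.sin(p[1]),post[1]+p[0]*np.cos(p[1]),*p[1:]]),np.sqrt((f(p)**2).mean())
E
python3 - <<'E'
from fit import *
ct=cloud("top",np.load("top0.npy"));cs=cloud("side",np.load("side0.npy"))
t=ct[155:245,325:455].reshape(-1,3);s=cs[150:300,230:350].reshape(-1,3)
for nm,q in(("top",t),("side",s)):
    pt=q[(q[:,2]>.139)&(q[:,2]<.2)&(np.hypot(q[:,0]-.66,q[:,1]+.147)<.015)]
    print(nm,"post pts",len(pt),pt.mean(0).round(4),((pt.max(0)+pt.min(0))/2).round(4))
    post=np.array([.6575,-.1465])
    m=(q[:,2]>.09)&(q[:,2]<.125)&(q[:,1]>-.085)&(q[:,1]<.05)&(q[:,0]<.67)&(q[:,0]>.5)
    # past-collar points only
    p,e=fit(q[m],post);print(m.sum(),"x0y0",p[:2].round(4),"a",np.degrees(p[2]).round(2),"z",p[3].round(4),"b",p[4].round(4),"th",np.degrees(p[5]).round(2),"R",p[6].round(4),"rms",e.round(5),"end",path(p)[-1].round(4))
    np.save(f"p_{nm}.npy",p)
for nm,(u0,u1,v0,v1) in(("short",(315,345,312,360)),("long",(250,295,305,352))):
    q=cs[v0:v1,u0:u1].reshape(-1,3);q=q[(q[:,2]>.02)&(q[:,2]<.08)];print(nm,cv2.minAreaRect((q[:,:2]*1000).astype(np.float32)),np.percentile(q[:,2],98))
E
```

```text
top post pts 65 [ 0.6526 -0.1483  0.1484] [ 0.6532 -0.1488  0.1458]
457 x0y0 [ 0.6537 -0.1471] a 98.71 z 0.1079 b 0.1251 th 86.69 R 0.049 rms 0.00127 end [0.5508 0.015  0.1079]
side post pts 39 [ 0.6515 -0.146   0.1463] [ 0.6521 -0.1495  0.1455]
310 x0y0 [ 0.6513 -0.1474] a 98.42 z 0.1076 b 0.122 th 87.11 R 0.0511 rms 0.00132 end [0.5471 0.0136 0.1076]
short ((504.06640625, 219.97178649902344), (20.665721893310547, 32.084625244140625), 35.814517974853516) 0.051670764248797595
long ((603.3832397460938, 227.01376342773438), (31.85689353942871, 47.12342834472656), 72.97493743896484) 0.051257154003286676
```

```bash
cat > go.py <<'E'
# go.py x y z yaw_deg : shift (cm) and turn (rad) in tool axes from present pose
import sys,numpy as np
from scipy.spatial.transform import Rotation as Ro
from workcell import sensors
def rel(p,yaw,s=None):
    s=s or sensors.get_state();R=Ro.from_quat(s["tcp_rot"])
    T=Ro.from_euler("z",yaw,degrees=True)*Ro.from_euler("x",180,degrees=True)
    return R.inv().apply(np.array(p)-s["tool_pos"])*100,(R.inv()*T).as_rotvec()
if __name__=="__main__":
    a=list(map(float,sys.argv[1:]));d,w=rel(a[:3],a[3]);print(d.round(2).tolist(),w.round(3).tolist())
E
python3 -m handwheel '[[[13.7,-16.6,0],[0,0,-0.83],8.5],[[13.7,-16.6,0],[0,0,-0.83],8.5],[[13.7,-16.6,0],[0,0,-0.83],8.5],[[13.7,-16.6,0],[0,0,-0.83],8.5],[[13.7,-16.6,0],[0,0,-0.83],8.5]]' 25
python3 go.py .40 -.19 .2 120
```

```text
time: 0.72
tool_pos: [0.3359, -0.403, 0.23]
tcp_rot: [0.807, 0.591, 0.0, -0.002]
ft_force: [-0.6, 0.6, -0.3]
finger_gap: 0.085
[22.24, -0.31, 3.06] [-0.001, -0.003, -0.83]
```

```bash
python3 -m handwheel '[[[22.2,-0.3,0],[0,0,-0.83],8.5],[[22.2,-0.3,0],[0,0,-0.83],8.5],[[22.2,-0.3,0],[0,0,-0.83],8.5],[[22.2,-0.3,0],[0,0,-0.83],8.5],[[22.2,-0.3,0],[0,0,-0.83],8.5]]'
python3 go.py .45 .01 .23 167
```

```text
time: 1.35
tool_pos: [0.4002, -0.1878, 0.2302]
tcp_rot: [0.497, 0.868, 0.001, -0.002]
ft_force: [-0.2, -0.6, -0.7]
finger_gap: 0.0849
[14.53, 14.31, 0.09] [0.002, -0.004, -0.813]
```

```bash
python3 -m handwheel '[[[14.5,14.3,0],[0,0,-0.81],8.5],[[14.5,14.3,0],[0,0,-0.81],8.5],[[14.5,14.3,0],[0,0,-0.81],8.5],[[14.5,14.3,0],[0,0,-0.81],8.5],[[14.5,14.3,0],[0,0,-0.81],8.5]]'
python3 go.py .505 .2202 .12 213.4
```

```text
time: 1.98
tool_pos: [0.4499, 0.0116, 0.2304]
tcp_rot: [0.111, 0.994, 0.002, -0.001]
ft_force: [-0.5, -0.1, 0.2]
finger_gap: 0.0849
[-0.8, 21.53, 11.12] [0.005, -0.002, -0.806]
```

```bash
python3 -m handwheel '[[[-0.8,21.5,4],[0.005,-0.002,-0.806],8.5],[[-0.8,21.5,4],[0.005,-0.002,-0.806],8.5],[[-0.8,21.5,11],[0.005,-0.002,-0.806],8.5],[[-0.8,21.5,11],[0.005,-0.002,-0.806],8.5],[[-0.8,21.5,11],[0.005,-0.002,-0.806],8.5]]'
python3 go.py .505 .2202 .017 213.4
```

```text
time: 2.6
tool_pos: [0.5019, 0.2215, 0.1161]
tcp_rot: [-0.29, 0.957, -0.0, -0.004]
ft_force: [-0.1, 0.4, -0.1]
finger_gap: 0.0846
[-0.27, -0.3, 9.9] [0.002, -0.008, 0.006]
```

```bash
python3 -m handwheel '[[[-0.3,-0.3,4],[0.002,-0.008,0.006],8.5],[[-0.3,-0.3,9.9],[0.002,-0.008,0.006],8.5],[[-0.3,-0.3,9.9],[0.002,-0.008,0.006],8.5],[[-0.3,-0.3,9.9],[0.002,-0.008,0.006],8.5]]'
python3 go.py .505 .2202 .017 213.4
```

```text
time: 3.1
tool_pos: [0.506, 0.2206, 0.018]
tcp_rot: [-0.288, 0.958, 0.0, 0.0]
ft_force: [1.3, -0.7, 0.3]
finger_gap: 0.0849
[0.1, 0.02, 0.1] [-0.0, 0.001, 0.0]
```

```bash
python3 -m handwheel '[[[0,0,0],[0,0,0],5],[[0,0,0],[0,0,0],4],[[0,0,0],[0,0,0],3],[[0,0,0],[0,0,0],2.6],[[0,0,0],[0,0,0],2]]' 30
python3 -m handwheel '[[[0,0,0],[0,0,0],1.5],[[0,0,0],[0,0,0],1.5],[[0,0,0],[0,0,0],1.5]]' 30
python3 go.py .505 .2202 .017 213.4
```

```text
time: 3.72
tool_pos: [0.5069, 0.2209, 0.0193]
tcp_rot: [-0.288, 0.958, 0.0, 0.001]
ft_force: [-1.4, -1.1, 6.8]
finger_gap: 0.0282
time: 4.1
tool_pos: [0.5069, 0.2209, 0.0194]
tcp_rot: [-0.288, 0.958, 0.0, 0.001]
ft_force: [0.6, 0.4, 2.0]
finger_gap: 0.0276
[0.2, 0.04, 0.24] [-0.001, 0.003, 0.0]
```

```bash
python3 -m handwheel '[[[0,0,-1],[0,0,0],1.5],[[0,0,-3],[0,0,0],1.5],[[0,0,-6],[0,0,0],1.5],[[0,0,-9],[0,0,0],1.5],[[0,0,-9],[0,0,0],1.5]]' 30
python3 go.py .495 .01 .10 185.4
```

```text
time: 4.72
tool_pos: [0.509, 0.2218, 0.1126]
tcp_rot: [-0.287, 0.958, 0.0, 0.005]
ft_force: [0.5, -0.1, -0.7]
finger_gap: 0.0271
[12.84, -16.9, 1.18] [0.0, 0.009, 0.489]
```

```bash
python3 -m handwheel '[[[3,-4,0],[0,0.009,0.12],1.5],[[6,-8,0.4],[0,0.009,0.24],1.5],[[9.4,-12.5,0.8],[0,0.009,0.36],1.5],[[12.8,-16.9,1.2],[0,0.009,0.489],1.5],[[12.8,-16.9,1.2],[0,0.009,0.489],1.5]]' 30
python3 - <<'E'
from workcell import sensors,imaging
from h import *
import pickle
out=[]
for n in("top","side"):
    p,d=imaging.capture(n);cv2.imwrite(f"pics/{n}1.png",p[:,:,::-1]);np.save(f"{n}1.npy",d)
s=sensors.get_state();print(s["tool_pos"],s["tcp_rot"],s["ft_force"],s["ft_torque"])
a=np.array([*s["tool_pos"]])
ut=proj("top",a)[0].astype(int);us=proj("side",a)[0].astype(int);print(ut,us)
o=np.zeros((400,800,3),np.uint8)
for k,(n,u) in enumerate((("top",ut),("side",us))):
    im=cv2.imread(f"pics/{n}1.png");dx=20 if n=="top" else 0
    c=im[u[1]-50:u[1]+50,u[0]-50+dx:u[0]+50+dx];o[:,400*k:400*k+400]=cv2.resize(c,(400,400),interpolation=cv2.INTER_CUBIC)
    print(n,"crop origin",u[0]-50+dx,u[1]-50)
cv2.imwrite("pics/c2.png",o)
E
python3 go.py .495 .01 .10 185.4
```

```text
time: 5.35
tool_pos: [0.4935, 0.0071, 0.0981]
tcp_rot: [-0.044, 0.999, -0.0, -0.002]
ft_force: [-0.3, 0.1, 0.3]
finger_gap: 0.0279
[0.49451583 0.00987723 0.09881118] [-4.64404828e-02  9.98920637e-01  4.50729875e-04 -7.99027357e-04] [ 0.29800024  0.38587349 -0.53315185] [ 0.04173717 -0.01808088 -0.02200363]
[347 263] [354 233]
top crop origin 317 213
side crop origin 304 183
[-0.05, 0.01, -0.12] [0.001, -0.002, -0.001]
```

View pics/c2.png

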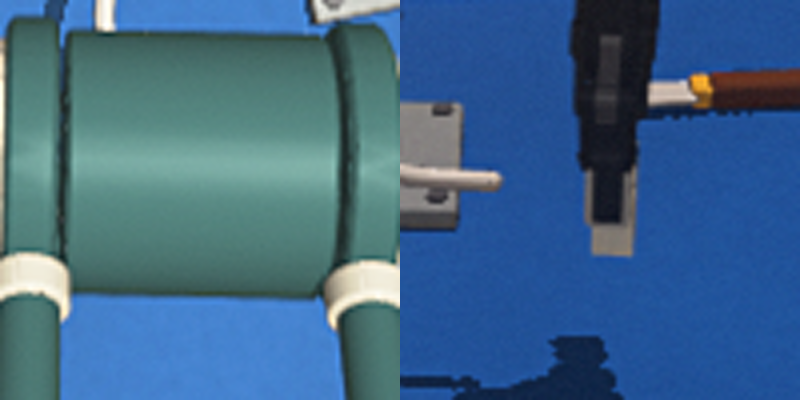

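The top camera is blocked by the wrist. In the side crop the block is held upright, its lower part visible at crop (592–633, 255), about 2–3 mm toward the outward side of the finger. The rod tip is at crop (500,181).

Run:
```python
from h import *
C=cloud("side",np.load("side1.npy"));im=cv2.imread("pics/side1.png")
q=C[183:283,304:404].reshape(-1,3);c=im[183:283,304:404].reshape(-1,3).astype(int)
m=(abs(q[:,0]-.493)<.03)&(abs(q[:,1]-.01)<.035)&(q[:,2]>.06)&(q[:,2]<.14)
br=c.min(1)>75
b=q[m&br];print(len(b),np.percentile(b,[1,5,50,95,99],axis=0).round(4))
lo=b[b[:,2]<.092];print("low",len(lo),lo.min(0).round(4),lo.max(0).round(4),lo.mean(0).round(4))
r=q[(q[:,0]>.535)&(q[:,0]<.6)&(q[:,2]>.09)&(q[:,2]<.125)]
print("rod end",r[:,0].min(), )
for x in np.arange(.54,.585,.006):
    k=r[(r[:,0]>=x)&(r[:,0]<x+.006)]
    if len(k):print(len(k),k.mean(0).round(4),k[:,1].max().round(4),k[:,2].max().round(4),k[:,2].min().round(4))
from fit import *
for n in("top","side"):
    p=np.load(f"p_{n}.npy");print(n,path(p)[-1]+.004*np.array([np.cos(p[2]+p[5]),np.sin(p[2]+p[5]),0]),np.degrees(p[2]+p[5]))
```

```text
148 [[0.4783 0.0064 0.0789]
 [0.4787 0.017  0.0805]
 [0.4863 0.0242 0.0941]
 [0.4998 0.0316 0.1251]
 [0.5003 0.0326 0.1283]]
low 63 [0.479  0.0044 0.0786] [0.497  0.0274 0.0916] [0.4874 0.0218 0.0855]
rod end 0.5436657260796207
5 [0.5451 0.0159 0.1085] 0.0192 0.1111 0.104
16 [0.5491 0.0162 0.1094] 0.0203 0.1134 0.1051
15 [0.5549 0.0184 0.1098] 0.0224 0.1141 0.1051
15 [0.5612 0.0176 0.109 ] 0.0213 0.1145 0.1031
16 [0.5667 0.0174 0.1088] 0.0211 0.1131 0.1027
17 [0.5727 0.0191 0.1104] 0.0236 0.1137 0.1061
15 [0.5787 0.0195 0.1098] 0.0236 0.1134 0.1052
15 [0.5848 0.0196 0.1091] 0.0236 0.1122 0.1043
top [0.54683503 0.0146534  0.10789629] 185.39767343385085
side [0.54314203 0.01318701 0.10762904] 185.5330231422676
```

```bash
cat > chk.py <<'E'
# print state in tool axes; fail if force above argument
import sys,numpy as np
from scipy.spatial.transform import Rotation as Ro
from workcell import sensors
s=sensors.get_state();R=Ro.from_quat(s["tcp_rot"])
x=R.apply([1,0,0]);f=R.inv().apply(s["ft_force"]);t=R.inv().apply(s["ft_torque"])
print("t",round(s["time"],2),"p",(s["tool_pos"]*1e3 if not isinstance(s["tool_pos"],list) else np.array(s["tool_pos"])*1e3).round(2),"yaw",np.degrees(np.arctan2(x[1],x[0])).round(2)%360,"Ftool",f.round(2),"Ttool",t.round(3),"gap",np.round(s["finger_gap"],4))
if len(sys.argv)>1 and np.linalg.norm(f)>float(sys.argv[1]): sys.exit(1)
E
python3 go.py .5345 .0137 .1000 185.4;python3 chk.py; python3 chk.py
```

```text
[-4.02, 0.01, -0.13] [0.001, -0.002, -0.001]
t 5.45 p [494.52   9.88  98.81] yaw 185.32 Ftool [-0.33  0.36  0.53] Ttool [-0.04  -0.022  0.022] gap 0.0277
t 5.45 p [494.52   9.88  98.81] yaw 185.32 Ftool [-0.33  0.36  0.53] Ttool [-0.04  -0.022  0.022] gap 0.0277
```

```bash
python3 -m handwheel '[[[-1.5,0,-0.05],[0,0,0],1.5],[[-2.8,0,-0.1],[0,0,0],1.5],[[-4.0,0.01,-0.13],[0.001,-0.002,0],1.5],[[-4.0,0.01,-0.13],[0.001,-0.002,0],1.5],[[-4.0,0.01,-0.13],[0.001,-0.002,0],1.5]]' 25 >/dev/null; python3 chk.py
python3 go.py .5345 .0137 .1000 185.4
python3 - <<'E'
from h import *
p,d=imaging.capture("side");np.save("side2.npy",d);cv2.imwrite("pics/side2.png",p[:,:,::-1])
c=p[180:260,280:380,::-1];cv2.imwrite("pics/c3.png",cv2.resize(c,(700,560),interpolation=cv2.INTER_CUBIC))
E
```

```text
t 6.08 p [534.07  13.96  99.75] yaw 185.36 Ftool [ 0.43 -0.33  0.77] Ttool [ 0.018  0.024 -0.01 ] gap 0.0279
[-0.04, -0.03, -0.02] [0.0, -0.001, -0.001]
```

View pics/c3.png

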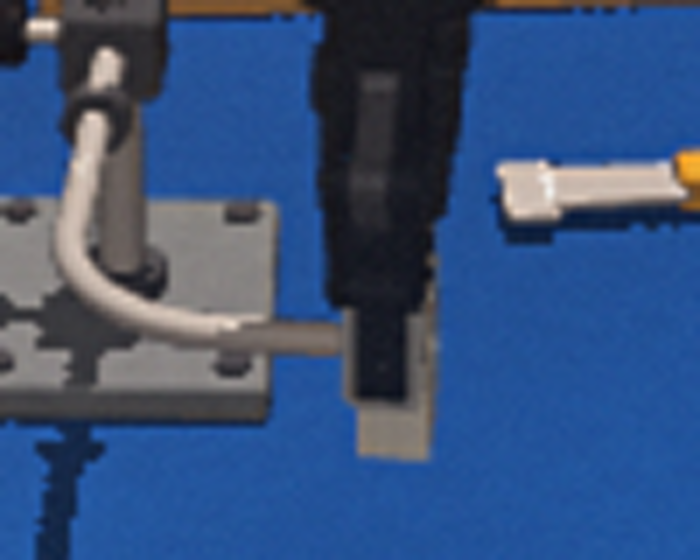

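The side crop shows the rod tip right at the block's front face near crop (345,338), with the block's underside edge at crop row 460. A projection check will give the height error.

Run:
```python
from h import *
im=cv2.imread("pics/side2.png").astype(int)
u=np.array([-.9956,-.0942,0]);n=np.array([-.0942,.9956,0])
tcp=np.array([.53407,.01396,.09975])
for off in(.002,.003,.004):
    c=tcp+off*u; e=c+.014*n; 
    print(off,[ (proj("side",e+s*.010*u+[0,0,-.0194])[0]-[280,180]).round(2)*7 for s in(-1,0,1)])
E0=np.array([.546,.0148,.1082])
for z in(.1072,.1082,.1092):
    print(z,[((proj("side",[E0[0]-k*u[0],E0[1]-k*u[1],z])[0]-[280,180])*7).round(1) for k in(.003,.008)])
# columns profile of rod & block bottom
for col in (320,324,328):print(col,im[222:236,col].sum(1))
for col in (334,338):print(col,im[238:250,col].sum(1))
for row in (241,243):print(row,im[row,326:346].sum(1))
```

```text
0.002 [array([343.63, 450.17]), array([379.4 , 452.34]), array([415.31, 454.44])]
0.003 [array([347.2 , 450.45]), array([383.04, 452.55]), array([418.88, 454.65])]
0.004 [array([350.77, 450.66]), array([386.61, 452.76]), array([422.45, 454.86])]
0.1072 [array([324.2, 339.9]), array([306.3, 338.8])]
0.1082 [array([324.2, 336.8]), array([306.3, 335.8])]
0.1092 [array([324.2, 333.8]), array([306.3, 332.7])]
320 [267 263 260 223 280 336 338 305 237 279 266 278 273 275]
324 [265 266 269 239 269 327 347 310 266 270 270 278 271 270]
328 [ 65  81 220 286 261 292 307 296 260 282 283 281 285 284]
334 [319 371 369 366 367 371 378 318 264 262 270 277]
338 [296 374 365 367 368 376 375 346 276 269 272 267]
241 [277 272 269 269 282 367 360 360 366 368 360 368 367 366 369 285 269 265
 274 268]
243 [275 272 269 268 287 364 370 356 371 367 364 369 376 373 368 294 265 267
 268 271]
```

```bash
python3 -m handwheel '[[[0,0,-0.08],[0,0,0],1.5],[[0,0,-0.08],[0,0,0],1.5]]' 25 >/dev/null; python3 chk.py 
for i in 1; do python3 -m handwheel '[[[-0.1,0,0],[0,0,0],1.5],[[-0.2,0,0],[0,0,0],1.5],[[-0.2,0,0],[0,0,0],1.5]]'>/dev/null; done; python3 chk.py 3 && python3 -m handwheel '[[[-0.1,0,0],[0,0,0],1.5],[[-0.2,0,0],[0,0,0],1.5],[[-0.2,0,0],[0,0,0],1.5]]'>/dev/null; python3 chk.py 3 && python3 -m handwheel '[[[-0.1,0,0],[0,0,0],1.5],[[-0.2,0,0],[0,0,0],1.5],[[-0.2,0,0],[0,0,0],1.5]]'>/dev/null; python3 chk.py
```

```text
t 6.38 p [533.57  13.79 100.62] yaw 185.34 Ftool [-0.41  1.25 -0.24] Ttool [ 0.033  0.021 -0.001] gap 0.0277
t 6.75 p [535.69  13.93 100.66] yaw 185.33 Ftool [0.35 0.73 0.38] Ttool [-0.041  0.008 -0.017] gap 0.0278
t 7.12 p [537.8   14.12 100.68] yaw 185.33 Ftool [-0.95 -0.4   0.19] Ttool [-0.038  0.001 -0.027] gap 0.0276
t 7.5 p [539.89  14.31 100.7 ] yaw 185.33 Ftool [0.77 1.08 0.67] Ttool [ 0.057  0.039 -0.028] gap 0.0274
```

```bash
for i in 1; do python3 -m handwheel '[[[-0.1,0,0],[0,0,0],1.5],[[-0.2,0,0],[0,0,0],1.5],[[-0.2,0,0],[0,0,0],1.5]]'>/dev/null; done; python3 chk.py 2.5 && python3 -m handwheel '[[[-0.1,0,0],[0,0,0],1.5],[[-0.2,0,0],[0,0,0],1.5],[[-0.2,0,0],[0,0,0],1.5]]'>/dev/null; python3 chk.py 2.5 && python3 -m handwheel '[[[-0.1,0,0],[0,0,0],1.5],[[-0.2,0,0],[0,0,0],1.5],[[-0.2,0,0],[0,0,0],1.5]]'>/dev/null; python3 chk.py
```

```text
t 7.88 p [541.68  14.27 100.45] yaw 185.34 Ftool [-0.12 -1.75  0.72] Ttool [ 0.188  0.096 -0.015] gap 0.0276
t 8.25 p [543.77  14.18 100.36] yaw 185.35 Ftool [ 1.5  -2.98  1.31] Ttool [ 0.394  0.126 -0.006] gap 0.0276
t 8.25 p [543.77  14.18 100.36] yaw 185.35 Ftool [ 1.5  -2.98  1.31] Ttool [ 0.394  0.126 -0.006] gap 0.0276
```

```bash
python3 -m handwheel '[[[0,-0.05,0.02],[0,0,0],1.5],[[0,-0.1,0.03],[0,0,0],1.5],[[0,-0.1,0.03],[0,0,0],1.5]]'>/dev/null; python3 chk.py; python3 -m handwheel '[[[0,0,0],[0,0,0],1.5]]'>/dev/null;python3 chk.py
```

```text
t 8.62 p [544.22  13.36 100.29] yaw 185.34 Ftool [ 0.11 -0.43  1.93] Ttool [0.063 0.037 0.034] gap 0.0272
t 8.75 p [544.35  13.5  100.39] yaw 185.34 Ftool [ 0.9  -0.83  1.42] Ttool [0.083 0.07  0.008] gap 0.0275
```

```bash
python3 -m handwheel '[[[0,-0.03,0.06],[0,0,0],1.5],[[-0.1,-0.03,0.06],[0,0,0],1.5],[[-0.2,-0.03,0.06],[0,0,0],1.5],[[-0.2,-0.03,0.06],[0,0,0],1.5]]'>/dev/null; python3 chk.py 2.5 && python3 -m handwheel '[[[-0.1,0,0],[0,0,0],1.5],[[-0.2,0,0],[0,0,0],1.5],[[-0.2,0,0],[0,0,0],1.5]]'>/dev/null; python3 chk.py 2.5
```

```text
t 9.25 p [546.64  13.42  99.92] yaw 185.34 Ftool [ 0.56 -0.36  0.39] Ttool [ 0.029  0.032 -0.031] gap 0.0275
t 9.62 p [548.8   13.61  99.97] yaw 185.34 Ftool [0.39 0.02 0.6 ] Ttool [0.015 0.003 0.02 ] gap 0.0277
```

```bash
python3 -m handwheel '[[[0,-0.1,0],[0,0,0],1.5],[[0,-0.1,0],[0,0,0],1.5]]'>/dev/null; python3 chk.py 2 && python3 -m handwheel '[[[0,-0.1,0],[0,0,0],1.5],[[0,-0.1,0],[0,0,0],1.5]]'>/dev/null; python3 chk.py 2
```

```text
t 9.88 p [548.85  12.56  99.96] yaw 185.34 Ftool [0.5  0.1  1.01] Ttool [-0.015 -0.013 -0.015] gap 0.0273
t 10.12 p [548.94  11.52  99.94] yaw 185.33 Ftool [ 1.02 -0.15  1.48] Ttool [-0.019  0.036 -0.012] gap 0.0275
```

```bash
python3 -m handwheel '[[[0,-0.06,0],[0,0,0],1.5],[[0,-0.06,0],[0,0,0],1.5]]'>/dev/null; python3 chk.py 2 && python3 -m handwheel '[[[0,-0.06,0],[0,0,0],1.5],[[0,-0.06,0],[0,0,0],1.5]]'>/dev/null; python3 chk.py 2
```

```text
t 10.38 p [548.89  11.13  99.9 ] yaw 185.32 Ftool [-0.07  0.66  0.27] Ttool [-0.252  0.085  0.003] gap 0.0274
t 10.62 p [548.79  10.85  99.8 ] yaw 185.31 Ftool [ 0.82  2.81 -0.14] Ttool [-0.502  0.034 -0.041] gap 0.0276
```

```bash
python3 -m handwheel '[[[0,0.17,0.05],[0,0,0],1.5],[[0,0.17,0.08],[0,0,0],1.5],[[0,0.17,0.08],[0,0,0],1.5]]'>/dev/null; python3 chk.py 2.5 && python3 -m handwheel '[[[0,0,0.08],[0,0,0],1.5],[[0,0,0.08],[0,0,0],1.5]]'>/dev/null; python3 chk.py 2.5&& python3 -m handwheel '[[[0,0,0.08],[0,0,0],1.5],[[0,0,0.08],[0,0,0],1.5]]'>/dev/null; python3 chk.py 2.5
```

```text
t 11.0 p [548.7   12.38  99.02] yaw 185.32 Ftool [-0.31  0.15  0.43] Ttool [-0.01   0.031  0.057] gap 0.0272
t 11.25 p [548.68  12.28  98.18] yaw 185.32 Ftool [ 0.49 -0.05  0.28] Ttool [-0.019  0.043  0.012] gap 0.0274
t 11.5 p [548.74  12.23  97.36] yaw 185.31 Ftool [ 0.19 -0.3   0.  ] Ttool [-0.002  0.049 -0.026] gap 0.0278
```

```bash
python3 -m handwheel '[[[0,0,0.06],[0,0,0],1.5],[[0,0,0.06],[0,0,0],1.5]]'>/dev/null; python3 chk.py 2.5&& python3 -m handwheel '[[[0,0,0.06],[0,0,0],1.5],[[0,0,0.06],[0,0,0],1.5]]'>/dev/null; python3 chk.py 2.5
```

```text
t 11.75 p [548.79  12.25  96.9 ] yaw 185.32 Ftool [ 0.95  0.33 -0.37] Ttool [-0.064  0.042 -0.066] gap 0.0278
t 12.0 p [548.8   12.27  96.43] yaw 185.32 Ftool [ 0.36 -0.24 -1.56] Ttool [-0.009  0.148 -0.019] gap 0.0278
```

```bash
cat > st.py <<'E'
# st.py dx dy zt off ds1 [ds2 ...]: offsets mm (world rod shift), TCP z mm, block offset along tool x mm; prints deviation and shifts for moves inward (mm)
import sys,numpy as np
from scipy.optimize import minimize_scalar
from fit import path
from go import rel
from workcell import sensors
a=list(map(float,sys.argv[1:]));p=np.load("p_top.npy")
x0,y0,al,z,b,th,R=p
def P(s):
    sb=np.clip(s-b,0,R*th);st=min(s,b);so=max(s-b-R*th,0)
    X=st+R*np.sin(sb/R)+so*np.cos(th);Y=R*(1-np.cos(sb/R))+so*np.sin(th);c,q=np.cos(al),np.sin(al)
    return np.array([x0+c*X-q*Y+a[0]/1e3,y0+q*X+c*Y+a[1]/1e3])
def T(s):
    A,B=P(s-.01),P(s+.01);d=B-A;yaw=np.arctan2(d[1],d[0])
    t=d/np.linalg.norm(d);return (P(s)+(A+B)/2)/2-a[3]/1e3*t,np.degrees(yaw)
S=sensors.get_state();q=np.array(S["tool_pos"])[:2]
s=minimize_scalar(lambda s:np.sum((T(s)[0]-q)**2),bounds=(.06,.25),method="bounded",options=dict(xatol=1e-6)).x
c,yw=T(s);n=np.array([np.sin(np.radians(yw)),-np.cos(np.radians(yw))])
print("s",(s*1e3).round(2),"dev_y",((q-c)@n*1e3).round(2),"bend from",round((b+R*th)*1e3,1),"to",round(b*1e3,1))
for d in a[4:]:
    c,yw=T(s-d/1e3);sh,w=rel([*c,a[2]/1e3],yw,S);print(d,sh.round(3).tolist(),w.round(3).tolist(),"yaw",round(yw%360,1))
E
python3 st.py .235 -2.49 98.3 2.5 2 4 6 8
```

```text
s 235.02 dev_y -0.06 bend from 199.3 to 125.1
2.0 [-0.2, 0.006, -0.187] [0.0, 0.001, -0.001] yaw 185.4
4.0 [-0.4, 0.007, -0.187] [0.0, 0.001, -0.001] yaw 185.4
6.0 [-0.6, 0.007, -0.187] [0.0, 0.001, -0.001] yaw 185.4
8.0 [-0.8, 0.007, -0.187] [0.0, 0.001, -0.001] yaw 185.4
```

```bash
python3 -m handwheel '[[[-0.1,0.01,-0.18],[0,0,0],1.5],[[-0.3,0.01,-0.18],[0,0,0],1.5],[[-0.5,0.01,-0.18],[0,0,0],1.5],[[-0.7,0.01,-0.18],[0,0,0],1.5],[[-0.8,0.01,-0.18],[0,0,0],1.5]]'>/dev/null; python3 chk.py 2.5 && python3 -m handwheel '[[[-0.2,0,0],[0,0,0],1.5],[[-0.4,0,0],[0,0,0],1.5],[[-0.6,0,0],[0,0,0],1.5],[[-0.8,0,0],[0,0,0],1.5],[[-0.8,0,0],[0,0,0],1.5]]'>/dev/null; python3 chk.py 2.5
python3 st.py .235 -2.49 98.3 2.5 2 4 6 8
```

```text
t 12.62 p [556.88  13.14  98.11] yaw 185.32 Ftool [-0.1   0.38  0.52] Ttool [-0.05   0.006 -0.033] gap 0.0275
t 13.25 p [565.06  13.89  98.19] yaw 185.32 Ftool [0.03 0.09 0.41] Ttool [-0.021 -0.009  0.053] gap 0.0272
s 218.68 dev_y 0.03 bend from 199.3 to 125.1
2.0 [-0.2, -0.002, -0.011] [0.0, 0.001, -0.001] yaw 185.4
4.0 [-0.4, -0.002, -0.011] [0.0, 0.001, -0.001] yaw 185.4
6.0 [-0.6, -0.002, -0.011] [0.0, 0.001, -0.001] yaw 185.4
8.0 [-0.8, -0.001, -0.011] [0.0, 0.001, -0.001] yaw 185.4
```

```bash
python3 -m handwheel '[[[0,0.1,0],[0,0,0],1.5],[[0,0.1,0],[0,0,0],1.5]]'>/dev/null; python3 chk.py 2 && python3 -m handwheel '[[[0,0.05,0],[0,0,0],1.5],[[0,0.05,0],[0,0,0],1.5]]'>/dev/null; python3 chk.py 
python3 -m handwheel '[[[0,-0.12,0],[0,0,0],1.5],[[0,-0.24,0],[0,0,0],1.5],[[0,-0.24,0],[0,0,0],1.5]]'>/dev/null; python3 chk.py 2 && python3 -m handwheel '[[[0,-0.05,0],[0,0,0],1.5],[[0,-0.05,0],[0,0,0],1.5]]'>/dev/null; python3 chk.py 
python3 st.py .235 -2.49 98.3 2.5 2 4 6 8
```

```text
t 13.5 p [564.88  14.97  98.14] yaw 185.32 Ftool [-0.27 -0.18  0.48] Ttool [0.    0.027 0.052] gap 0.0275
t 13.75 p [564.8   15.39  98.2 ] yaw 185.33 Ftool [-0.23 -0.7   0.23] Ttool [ 0.008  0.021 -0.005] gap 0.0279
t 14.12 p [565.01  12.98  98.18] yaw 185.32 Ftool [-0.11  0.57  0.62] Ttool [-0.044  0.009  0.005] gap 0.0275
t 14.38 p [564.97  12.75  98.15] yaw 185.31 Ftool [ 0.3   1.43 -0.18] Ttool [-0.334  0.049 -0.002] gap 0.0271
s 218.88 dev_y -1.1 bend from 199.3 to 125.1
2.0 [-0.2, 0.11, -0.015] [0.001, 0.0, -0.001] yaw 185.4
4.0 [-0.4, 0.111, -0.015] [0.001, 0.0, -0.001] yaw 185.4
6.0 [-0.6, 0.111, -0.015] [0.001, 0.0, -0.001] yaw 185.4
8.0 [-0.8, 0.111, -0.015] [0.001, 0.0, -0.001] yaw 185.4
```

```bash
python3 -m handwheel '[[[-0.1,0.15,-0.01],[0,0,0],1.5],[[-0.3,0.15,-0.01],[0,0,0],1.5],[[-0.5,0.15,-0.01],[0,0,0],1.5],[[-0.7,0.15,-0.01],[0,0,0],1.5],[[-0.7,0.15,-0.01],[0,0,0],1.5]]'>/dev/null; python3 chk.py 2.5 
python3 st.py .2 -2.1 98.3 2.5 1 2 3 4 5 6
```

```text
t 15.0 p [572.03  14.87  98.26] yaw 185.31 Ftool [-0.22 -0.43  0.89] Ttool [0.016 0.001 0.011] gap 0.0277
s 211.65 dev_y -0.05 bend from 199.3 to 125.1
1.0 [-0.1, 0.005, -0.004] [0.001, 0.0, -0.002] yaw 185.4
2.0 [-0.2, 0.005, -0.004] [0.001, 0.0, -0.002] yaw 185.4
3.0 [-0.3, 0.005, -0.004] [0.001, 0.0, -0.001] yaw 185.4
4.0 [-0.4, 0.004, -0.004] [0.001, 0.0, -0.0] yaw 185.3
5.0 [-0.5, 0.003, -0.004] [0.001, 0.0, 0.002] yaw 185.2
6.0 [-0.6, 0.001, -0.004] [0.001, 0.0, 0.005] yaw 185.0
```

```bash
python3 -m handwheel '[[[-0.15,0,0],[0,0,0],1.5],[[-0.3,0,0],[0,0,0],1.5],[[-0.45,0,0],[0,0,0],1.5],[[-0.6,0,0],[0,0,0.005],1.5],[[-0.6,0,0],[0,0,0.005],1.5]]'>/dev/null; python3 chk.py 2.5 
python3 st.py .2 -2.1 98.3 2.5 1 2 3 4 5 6
```

```text
t 15.62 p [578.15  15.42  98.29] yaw 185.02 Ftool [0.71 1.6  0.79] Ttool [-0.001 -0.025 -0.026] gap 0.027
s 205.5 dev_y -0.02 bend from 199.3 to 125.1
1.0 [-0.1, -0.001, -0.001] [0.001, 0.001, 0.005] yaw 184.7
2.0 [-0.2, -0.004, -0.001] [0.001, 0.001, 0.01] yaw 184.4
3.0 [-0.3, -0.008, -0.0] [0.001, 0.001, 0.017] yaw 184.1
4.0 [-0.399, -0.013, -0.0] [0.001, 0.001, 0.024] yaw 183.6
5.0 [-0.499, -0.019, -0.0] [0.001, 0.001, 0.032] yaw 183.2
6.0 [-0.598, -0.025, -0.0] [0.001, 0.001, 0.042] yaw 182.6
```

```bash
python3 -m handwheel '[[[-0.1,0,0],[0,0,0.005],1.5],[[-0.2,0,0],[0,0,0.01],1.5],[[-0.3,-0.01,0],[0,0,0.017],1.5],[[-0.4,-0.013,0],[0,0,0.024],1.5],[[-0.5,-0.02,0],[0,0,0.032],1.5]]'>/dev/null; python3 chk.py 2.5 
python3 st.py .2 -2.1 98.3 2.5 1 2 3 4 5 6
```

```text
t 16.25 p [583.21  15.65  98.28] yaw 183.16 Ftool [ 0.41 -0.14  0.33] Ttool [0.007 0.029 0.031] gap 0.0278
s 200.43 dev_y -0.02 bend from 199.3 to 125.1
1.0 [-0.1, -0.001, -0.002] [0.001, 0.001, 0.01] yaw 182.6
2.0 [-0.199, -0.005, -0.002] [0.001, 0.001, 0.021] yaw 182.0
3.0 [-0.299, -0.011, -0.002] [0.001, 0.001, 0.032] yaw 181.3
4.0 [-0.398, -0.019, -0.002] [0.001, 0.001, 0.045] yaw 180.6
5.0 [-0.497, -0.029, -0.002] [0.001, 0.001, 0.058] yaw 179.8
6.0 [-0.596, -0.04, -0.002] [0.001, 0.0, 0.073] yaw 179.0
```

```bash
python3 -m handwheel '[[[-0.1,0,0],[0,0,0.01],1.5],[[-0.2,-0.005,0],[0,0,0.021],1.5],[[-0.3,-0.011,0],[0,0,0.032],1.5],[[-0.4,-0.019,0],[0,0,0.045],1.5],[[-0.5,-0.029,0],[0,0,0.058],1.5]]'>/dev/null; python3 chk.py 2.5 
python3 st.py .2 -2.1 98.3 2.5 1 2 3 4 5 6
```

```text
t 16.88 p [588.3   15.65  98.3 ] yaw 179.78 Ftool [ 1.18 -0.18  1.22] Ttool [-0.009 -0.033 -0.049] gap 0.0276
s 195.32 dev_y 0.02 bend from 199.3 to 125.1
1.0 [-0.099, -0.007, -0.0] [0.001, 0.001, 0.016] yaw 178.9
2.0 [-0.198, -0.015, 0.0] [0.001, 0.001, 0.031] yaw 178.0
3.0 [-0.297, -0.024, 0.0] [0.001, 0.001, 0.048] yaw 177.0
4.0 [-0.396, -0.035, 0.0] [0.001, 0.0, 0.066] yaw 176.0
5.0 [-0.495, -0.048, 0.0] [0.001, 0.0, 0.085] yaw 174.9
6.0 [-0.593, -0.063, 0.0] [0.001, 0.0, 0.105] yaw 173.8
```

```bash
python3 -m handwheel '[[[-0.1,-0.007,0],[0,0,0.016],1.5],[[-0.2,-0.015,0],[0,0,0.031],1.5],[[-0.3,-0.024,0],[0,0,0.048],1.5],[[-0.4,-0.035,0],[0,0,0.066],1.5],[[-0.5,-0.048,0],[0,0,0.085],1.5]]'>/dev/null; python3 chk.py 2.5 
python3 st.py .2 -2.1 98.3 2.5 1 2 3 4 5 6
```

```text
t 17.5 p [593.36  15.12  98.3 ] yaw 174.84 Ftool [ 0.48 -0.22  0.06] Ttool [-0.016 -0.004  0.019] gap 0.0276
s 190.2 dev_y -0.02 bend from 199.3 to 125.1
1.0 [-0.099, -0.005, 0.0] [0.001, 0.0, 0.021] yaw 173.6
2.0 [-0.198, -0.013, 0.0] [0.001, 0.0, 0.041] yaw 172.5
3.0 [-0.296, -0.023, 0.0] [0.001, 0.0, 0.062] yaw 171.3
4.0 [-0.395, -0.035, 0.0] [0.001, 0.0, 0.082] yaw 170.1
5.0 [-0.493, -0.049, 0.0] [0.001, 0.0, 0.102] yaw 169.0
6.0 [-0.591, -0.065, 0.0] [0.001, 0.0, 0.123] yaw 167.8
```

```bash
python3 -m handwheel '[[[-0.12,-0.007,0],[0,0,0.025],1.5],[[-0.24,-0.017,0],[0,0,0.05],1.5],[[-0.36,-0.03,0],[0,0,0.074],1.5],[[-0.48,-0.047,0],[0,0,0.099],1.5],[[-0.59,-0.065,0],[0,0,0.123],1.5]]'>/dev/null; python3 chk.py 2.5 
python3 st.py .2 -2.1 98.3 2.5 1 2 3 4 5 6
```

```text
t 18.12 p [599.25  13.94  98.3 ] yaw 167.7 Ftool [-0.02  0.94 -0.03] Ttool [ 0.011 -0.043 -0.025] gap 0.0276
s 184.14 dev_y 0.02 bend from 199.3 to 125.1
1.0 [-0.099, -0.008, 0.0] [0.001, 0.0, 0.02] yaw 166.6
2.0 [-0.198, -0.016, 0.0] [0.001, 0.0, 0.04] yaw 165.4
3.0 [-0.296, -0.027, 0.0] [0.001, 0.0, 0.061] yaw 164.2
4.0 [-0.394, -0.039, 0.0] [0.001, 0.0, 0.081] yaw 163.1
5.0 [-0.493, -0.053, 0.0] [0.001, 0.0, 0.101] yaw 161.9
6.0 [-0.59, -0.069, 0.0] [0.001, 0.0, 0.122] yaw 160.7
```

Probe sideways here to recentre.

```bash
python3 -m handwheel '[[[0,0.05,0],[0,0,0],1.5],[[0,0.05,0],[0,0,0],1.5]]'>/dev/null; python3 chk.py 2 && python3 -m handwheel '[[[0,0.05,0],[0,0,0],1.5],[[0,0.05,0],[0,0,0],1.5]]'>/dev/null; python3 chk.py 
python3 -m handwheel '[[[0,-0.08,0],[0,0,0],1.5],[[0,-0.15,0],[0,0,0],1.5],[[0,-0.15,0],[0,0,0],1.5]]'>/dev/null; python3 chk.py 2 && python3 -m handwheel '[[[0,-0.04,0],[0,0,0],1.5],[[0,-0.04,0],[0,0,0],1.5]]'>/dev/null; python3 chk.py 
python3 st.py .2 -2.1 98.3 2.5 1 2 3 4 5 6
```

```text
t 18.38 p [599.36  14.41  98.3 ] yaw 167.71 Ftool [-0.75 -0.01 -0.32] Ttool [ 0.022  0.003 -0.014] gap 0.0273
t 18.62 p [599.41  14.67  98.27] yaw 167.71 Ftool [-0.03 -2.11  0.59] Ttool [ 0.24  -0.017  0.009] gap 0.0278
t 19.0 p [599.04  13.25  98.25] yaw 167.7 Ftool [-0.08  0.89  0.26] Ttool [ 0.026 -0.009  0.048] gap 0.0272
t 19.25 p [598.98  12.99  98.25] yaw 167.7 Ftool [ 0.06 -0.18  0.31] Ttool [-0.063  0.025  0.057] gap 0.0277
s 184.15 dev_y -0.96 bend from 199.3 to 125.1
1.0 [-0.104, 0.09, -0.004] [0.001, 0.0, 0.02] yaw 166.6
2.0 [-0.203, 0.082, -0.004] [0.001, 0.0, 0.04] yaw 165.4
3.0 [-0.301, 0.072, -0.004] [0.001, 0.0, 0.061] yaw 164.2
4.0 [-0.399, 0.06, -0.004] [0.001, 0.0, 0.081] yaw 163.1
5.0 [-0.498, 0.046, -0.004] [0.001, 0.0, 0.101] yaw 161.9
6.0 [-0.595, 0.03, -0.004] [0.001, 0.0, 0.122] yaw 160.7
```

```bash
python3 st.py -0.1 -2.25 98.3 2.5 1.2 2.4 3.6 4.8 6
```

```text
s 183.89 dev_y -0.74 bend from 199.3 to 125.1
1.2 [-0.123, 0.066, -0.004] [0.001, 0.0, 0.029] yaw 166.0
2.4 [-0.241, 0.055, -0.004] [0.001, 0.0, 0.054] yaw 164.6
3.6 [-0.359, 0.041, -0.004] [0.001, 0.0, 0.078] yaw 163.2
4.8 [-0.477, 0.024, -0.004] [0.001, 0.0, 0.103] yaw 161.8
6.0 [-0.594, 0.004, -0.004] [0.001, 0.0, 0.127] yaw 160.4
```

```bash
python3 -m handwheel '[[[-0.12,0.066,0],[0,0,0.029],1.5],[[-0.24,0.055,0],[0,0,0.054],1.5],[[-0.36,0.041,0],[0,0,0.078],1.5],[[-0.48,0.024,0],[0,0,0.103],1.5],[[-0.59,0.004,0],[0,0,0.127],1.5]]'>/dev/null; python3 chk.py 2.5 
python3 st.py -0.1 -2.25 98.3 2.5 1.2 2.4 3.6 4.8 6
```

```text
t 19.88 p [604.88  11.74  98.26] yaw 160.34 Ftool [-0.2   0.03  0.6 ] Ttool [-0.069  0.017  0.021] gap 0.0275
s 177.81 dev_y 0.01 bend from 199.3 to 125.1
1.2 [-0.119, -0.008, -0.003] [0.001, 0.0, 0.025] yaw 158.9
2.4 [-0.237, -0.019, -0.003] [0.001, 0.0, 0.049] yaw 157.5
3.6 [-0.355, -0.032, -0.003] [0.001, 0.0, 0.074] yaw 156.1
4.8 [-0.473, -0.048, -0.003] [0.001, 0.0, 0.098] yaw 154.7
6.0 [-0.59, -0.068, -0.003] [0.001, 0.0, 0.123] yaw 153.3
```

```bash
python3 -m handwheel '[[[-0.12,0,0],[0,0,0.025],1.5],[[-0.24,0,0],[0,0,0.05],1.5],[[-0.355,-0.012,0],[0,0,0.074],1.5],[[-0.47,-0.028,0],[0,0,0.098],1.5],[[-0.59,-0.048,0],[0,0,0.123],1.5]]'>/dev/null; python3 chk.py 2.5 
python3 st.py -0.1 -2.25 98.3 2.5 1.2 2.4 3.6 4.8 6
```

```text
t 20.5 p [610.32   9.24  98.26] yaw 153.2 Ftool [0.11 0.3  0.46] Ttool [0.015 0.013 0.026] gap 0.0278
s 171.77 dev_y 0.16 bend from 199.3 to 125.1
1.2 [-0.118, -0.024, -0.004] [0.001, 0.0, 0.023] yaw 151.9
2.4 [-0.236, -0.034, -0.004] [0.001, 0.0, 0.048] yaw 150.5
3.6 [-0.355, -0.047, -0.004] [0.001, 0.0, 0.072] yaw 149.1
4.8 [-0.472, -0.063, -0.004] [0.001, 0.0, 0.097] yaw 147.7
6.0 [-0.59, -0.082, -0.004] [0.001, 0.0, 0.121] yaw 146.3
```

```bash
python3 -m handwheel '[[[-0.12,-0.01,0],[0,0,0.024],1.5],[[-0.236,-0.024,0],[0,0,0.048],1.5],[[-0.355,-0.037,0],[0,0,0.072],1.5],[[-0.472,-0.053,0],[0,0,0.097],1.5],[[-0.59,-0.072,0],[0,0,0.121],1.5]]'>/dev/null; python3 chk.py 2.5 
python3 -m handwheel '[[[0,0.05,0],[0,0,0],1.5],[[0,0.05,0],[0,0,0],1.5]]'>/dev/null; python3 chk.py 2 && python3 -m handwheel '[[[0,0.05,0],[0,0,0],1.5],[[0,0.05,0],[0,0,0],1.5]]'>/dev/null; python3 chk.py; python3 st.py -0.1 -2.25 98.3 2.5
python3 -m handwheel '[[[0,-0.08,0],[0,0,0],1.5],[[0,-0.15,0],[0,0,0],1.5],[[0,-0.15,0],[0,0,0],1.5]]'>/dev/null; python3 chk.py 2 && python3 -m handwheel '[[[0,-0.04,0],[0,0,0],1.5],[[0,-0.04,0],[0,0,0],1.5]]'>/dev/null; python3 chk.py 
python3 st.py -0.1 -2.25 98.3 2.5 1.2 2.4 3.6 4.8 6
```

```text
t 21.12 p [615.35   5.88  98.31] yaw 146.17 Ftool [ 0.07 -0.38  0.18] Ttool [0.011 0.004 0.001] gap 0.0276
t 21.38 p [615.61   6.37  98.25] yaw 146.17 Ftool [0.39 0.34 0.82] Ttool [-0.046 -0.029  0.024] gap 0.0275
t 21.62 p [615.74   6.61  98.22] yaw 146.18 Ftool [-0.44 -1.56 -0.08] Ttool [ 0.215  0.009 -0.017] gap 0.027
s 165.81 dev_y 0.93 bend from 199.3 to 125.1
t 22.0 p [614.9    5.38  98.23] yaw 146.18 Ftool [ 0.53  0.71 -0.04] Ttool [ 0.005 -0.013  0.049] gap 0.0272
t 22.25 p [614.86   5.19  98.32] yaw 146.18 Ftool [-0.43  1.27 -0.07] Ttool [-0.133  0.011  0.028] gap 0.0274
s 165.66 dev_y -0.73 bend from 199.3 to 125.1
1.2 [-0.122, 0.065, 0.002] [0.001, 0.0, 0.025] yaw 144.7
2.4 [-0.241, 0.055, 0.002] [0.001, 0.0, 0.05] yaw 143.3
3.6 [-0.359, 0.041, 0.002] [0.001, 0.0, 0.074] yaw 141.9
4.8 [-0.477, 0.025, 0.002] [0.001, 0.0, 0.099] yaw 140.5
6.0 [-0.594, 0.006, 0.002] [0.001, 0.0, 0.123] yaw 139.1
```

```bash
python3 -m handwheel '[[[-0.12,0.07,0],[0,0,0.025],1.5],[[-0.24,0.06,0],[0,0,0.05],1.5],[[-0.36,0.046,0],[0,0,0.074],1.5],[[-0.477,0.03,0],[0,0,0.099],1.5],[[-0.594,0.011,0],[0,0,0.123],1.5]]'>/dev/null; python3 chk.py 2 && python3 -m handwheel '[[[-0.12,-0.01,0],[0,0,0.025],1.5],[[-0.236,-0.02,0],[0,0,0.05],1.5],[[-0.355,-0.034,0],[0,0,0.074],1.5],[[-0.472,-0.05,0],[0,0,0.099],1.5],[[-0.59,-0.07,0],[0,0,0.123],1.5]]'>/dev/null; python3 chk.py 2.5 
python3 st.py -0.1 -2.25 98.3 2.5 1.2 2.4 3.6 4.8 6
```

```text
t 22.88 p [619.87   1.87  98.29] yaw 139.03 Ftool [-0.1  -0.31  1.2 ] Ttool [-0.018 -0.002  0.012] gap 0.0274
t 23.5 p [623.93  -2.56  98.3 ] yaw 131.89 Ftool [ 0.27 -0.67  0.19] Ttool [-0.092  0.014 -0.026] gap 0.0274
s 153.52 dev_y -0.02 bend from 199.3 to 125.1
1.2 [-0.119, -0.005, -0.0] [0.001, -0.0, 0.024] yaw 130.5
2.4 [-0.237, -0.015, -0.0] [0.001, -0.0, 0.048] yaw 129.1
3.6 [-0.355, -0.029, -0.0] [0.001, -0.0, 0.073] yaw 127.7
4.8 [-0.473, -0.045, -0.001] [0.001, -0.0, 0.097] yaw 126.3
6.0 [-0.591, -0.064, -0.001] [0.001, -0.0, 0.122] yaw 124.9
```

```bash
python3 -m handwheel '[[[-0.12,0.025,0],[0,0,0.024],1.5],[[-0.237,0.015,0],[0,0,0.048],1.5],[[-0.355,0.001,0],[0,0,0.073],1.5],[[-0.473,-0.015,0],[0,0,0.097],1.5],[[-0.59,-0.034,0],[0,0,0.122],1.5]]'>/dev/null; python3 chk.py 2.5 
python3 -m handwheel '[[[0,0.05,0],[0,0,0],1.5],[[0,0.05,0],[0,0,0],1.5]]'>/dev/null; python3 chk.py 2 && python3 -m handwheel '[[[0,0.05,0],[0,0,0],1.5],[[0,0.05,0],[0,0,0],1.5]]'>/dev/null; python3 chk.py; python3 st.py -0.1 -2.25 98.3 2.5
python3 -m handwheel '[[[0,-0.08,0],[0,0,0],1.5],[[0,-0.15,0],[0,0,0],1.5],[[0,-0.15,0],[0,0,0],1.5]]'>/dev/null; python3 chk.py 2 
python3 st.py -0.1 -2.25 98.3 2.5 1.2 2.4 3.6 4.8 6
```

```text
t 24.12 p [627.63  -7.27  98.28] yaw 124.81 Ftool [ 0.12  0.04 -0.22] Ttool [-0.032  0.024 -0.01 ] gap 0.0273
t 24.38 p [628.09  -6.96  98.28] yaw 124.81 Ftool [-0.1   0.36  1.  ] Ttool [0.036 0.004 0.014] gap 0.0275
t 24.62 p [628.26  -6.78  98.22] yaw 124.82 Ftool [-0.46 -2.08  0.53] Ttool [ 0.189 -0.046 -0.042] gap 0.0278
s 147.57 dev_y 1.06 bend from 199.3 to 125.1
t 25.0 p [627.14  -7.58  98.31] yaw 124.82 Ftool [0.08 0.72 1.28] Ttool [-0.004 -0.01   0.039] gap 0.0276
s 147.49 dev_y -0.31 bend from 199.3 to 125.1
1.2 [-0.12, 0.024, 0.001] [0.001, -0.0, 0.023] yaw 123.5
2.4 [-0.239, 0.013, 0.001] [0.001, -0.0, 0.048] yaw 122.1
3.6 [-0.357, 0.0, 0.001] [0.001, -0.0, 0.072] yaw 120.7
4.8 [-0.475, -0.016, 0.001] [0.001, -0.0, 0.097] yaw 119.3
6.0 [-0.592, -0.035, 0.001] [0.001, -0.0, 0.121] yaw 117.9
```

```bash
python3 -m handwheel '[[[-0.12,0.04,0],[0,0,0.024],1.5],[[-0.24,0.03,0],[0,0,0.048],1.5],[[-0.357,0.016,0],[0,0,0.072],1.5],[[-0.475,0,0],[0,0,0.097],1.5],[[-0.592,-0.02,0],[0,0,0.121],1.5]]'>/dev/null; python3 chk.py 2.5 
python3 st.py 0.1 -2.2 98.3 2.5 1.2 2.4 3.6 4.8 6
```

```text
t 25.62 p [630.38 -12.63  98.26] yaw 117.79 Ftool [-0.98  0.47  1.07] Ttool [-0.004  0.019 -0.014] gap 0.0278
s 141.48 dev_y -0.07 bend from 199.3 to 125.1
1.2 [-0.119, -0.001, -0.005] [0.0, -0.0, 0.023] yaw 116.4
2.4 [-0.237, -0.011, -0.005] [0.0, -0.0, 0.048] yaw 115.0
3.6 [-0.356, -0.024, -0.005] [0.0, -0.0, 0.072] yaw 113.6
4.8 [-0.473, -0.041, -0.005] [0.0, -0.0, 0.097] yaw 112.2
6.0 [-0.591, -0.06, -0.005] [0.0, -0.0, 0.121] yaw 110.8
```

```bash
python3 -m handwheel '[[[-0.12,0,0],[0,0,0.024],1.5],[[-0.237,-0.011,0],[0,0,0.048],1.5],[[-0.356,-0.024,0],[0,0,0.072],1.5],[[-0.473,-0.041,0],[0,0,0.097],1.5],[[-0.591,-0.06,0],[0,0,0.121],1.5]]'>/dev/null; python3 chk.py 2.5 
python3 -m handwheel '[[[0,0.05,0],[0,0,0],1.5],[[0,0.05,0],[0,0,0],1.5]]'>/dev/null; python3 chk.py 2 && python3 -m handwheel '[[[0,0.04,0],[0,0,0],1.5],[[0,0.04,0],[0,0,0],1.5]]'>/dev/null; python3 chk.py; python3 st.py 0.1 -2.2 98.3 2.5
python3 -m handwheel '[[[0,-0.08,0],[0,0,0],1.5],[[0,-0.16,0],[0,0,0],1.5],[[0,-0.16,0],[0,0,0],1.5]]'>/dev/null; python3 chk.py 2 
python3 st.py 0.1 -2.2 98.3 2.5 1.2 2.4 3.6 4.8 6
```

```text
t 26.25 p [632.61 -18.23  98.25] yaw 110.76 Ftool [0.33 0.18 0.23] Ttool [-0.039 -0.04   0.016] gap 0.0275
t 26.5 p [633.12 -18.05  98.27] yaw 110.77 Ftool [-0.72  0.64  0.35] Ttool [0.033 0.006 0.008] gap 0.0273
t 26.75 p [633.51 -17.85  98.28] yaw 110.77 Ftool [ 1.38 -0.56  0.32] Ttool [ 0.05  -0.043 -0.016] gap 0.0274
s 135.47 dev_y 0.94 bend from 199.3 to 125.1
t 27.12 p [632.31 -18.36  98.45] yaw 110.77 Ftool [0.16 1.27 0.31] Ttool [-0.203  0.008 -0.039] gap 0.0276
s 135.35 dev_y -0.36 bend from 199.3 to 125.1
1.2 [-0.121, 0.028, 0.015] [0.001, -0.0, 0.025] yaw 109.3
2.4 [-0.239, 0.019, 0.015] [0.001, -0.0, 0.048] yaw 108.0
3.6 [-0.358, 0.008, 0.015] [0.001, -0.0, 0.069] yaw 106.8
4.8 [-0.476, -0.005, 0.015] [0.001, -0.0, 0.089] yaw 105.7
6.0 [-0.595, -0.02, 0.015] [0.001, -0.0, 0.107] yaw 104.6
```

```bash
python3 -m handwheel '[[[-0.12,0.073,0.01],[0,0,0.025],1.5],[[-0.24,0.064,0.01],[0,0,0.048],1.5],[[-0.358,0.053,0.01],[0,0,0.069],1.5],[[-0.476,0.04,0.01],[0,0,0.089],1.5],[[-0.595,0.025,0.01],[0,0,0.107],1.5]]'>/dev/null; python3 chk.py 2.5 
python3 st.py 0.6 -2.2 98.3 2.5 1.2 2.4 3.6 4.8 6
```

```text
t 27.75 p [634.62 -23.93  98.31] yaw 104.56 Ftool [-0.29  0.01  0.27] Ttool [ 0.055 -0.01   0.027] gap 0.0274
s 129.44 dev_y -0.1 bend from 199.3 to 125.1
1.2 [-0.12, 0.006, 0.001] [0.001, -0.001, 0.014] yaw 103.7
2.4 [-0.239, 0.001, 0.001] [0.001, -0.001, 0.03] yaw 102.9
3.6 [-0.358, -0.006, 0.001] [0.001, -0.001, 0.043] yaw 102.1
4.8 [-0.477, -0.015, 0.001] [0.001, -0.001, 0.056] yaw 101.4
6.0 [-0.597, -0.025, 0.0] [0.001, -0.001, 0.067] yaw 100.7
```

```bash
python3 -m handwheel '[[[-0.12,0,0],[0,0,0.014],1.5],[[-0.24,-0.005,0],[0,0,0.03],1.5],[[-0.358,-0.012,0],[0,0,0.043],1.5],[[-0.477,-0.02,0],[0,0,0.056],1.5],[[-0.597,-0.03,0],[0,0,0.067],1.5]]'>/dev/null; python3 chk.py 2.5 
python3 -m handwheel '[[[0,0.06,0],[0,0,0],1.5],[[0,0.06,0],[0,0,0],1.5]]'>/dev/null; python3 chk.py 2 && python3 -m handwheel '[[[0,0.04,0],[0,0,0],1.5],[[0,0.04,0],[0,0,0],1.5]]'>/dev/null; python3 chk.py; python3 st.py 0.6 -2.2 98.3 2.5
python3 -m handwheel '[[[0,-0.08,0],[0,0,0],1.5],[[0,-0.16,0],[0,0,0],1.5],[[0,-0.16,0],[0,0,0],1.5]]'>/dev/null; python3 chk.py 2 
python3 st.py 0.6 -2.2 98.3 2.5 2 4 6 8
```

```text
t 28.38 p [635.84 -29.85  98.32] yaw 100.69 Ftool [ 0.53 -0.34  1.35] Ttool [-0.028  0.019 -0.051] gap 0.0275
t 28.62 p [636.5  -29.71  98.33] yaw 100.69 Ftool [-0.52  0.21  1.06] Ttool [ 0.089 -0.009  0.038] gap 0.0277
t 28.88 p [636.88 -29.64  98.31] yaw 100.69 Ftool [ 0.77 -0.62  0.26] Ttool [0.005 0.01  0.054] gap 0.0274
s 123.39 dev_y 1.01 bend from 199.3 to 125.1
t 29.25 p [635.26 -29.93  98.37] yaw 100.69 Ftool [ 0.3  -0.33  1.05] Ttool [ 0.007  0.052 -0.059] gap 0.0278
s 123.38 dev_y -0.64 bend from 199.3 to 125.1
2.0 [-0.2, 0.06, 0.007] [0.001, -0.001, 0.014] yaw 99.9
4.0 [-0.4, 0.056, 0.007] [0.001, -0.001, 0.025] yaw 99.2
6.0 [-0.6, 0.051, 0.007] [0.001, -0.001, 0.032] yaw 98.9
8.0 [-0.8, 0.045, 0.007] [0.001, -0.001, 0.035] yaw 98.7
```

```bash
python3 -m handwheel '[[[-0.15,0.075,0],[0,0,0.01],1.5],[[-0.3,0.075,0],[0,0,0.02],1.5],[[-0.45,0.07,0],[0,0,0.027],1.5],[[-0.6,0.068,0],[0,0,0.032],1.5],[[-0.8,0.062,0],[0,0,0.035],1.5]]'>/dev/null; python3 chk.py 2.5 
python3 st.py 0.6 -2.2 98.3 2.5 2 4 6 8
```

```text
t 29.88 p [637.37 -37.8   98.31] yaw 98.67 Ftool [-1.17  0.58  0.02] Ttool [ 0.011 -0.025  0.047] gap 0.0278
s 115.26 dev_y 0.17 bend from 199.3 to 125.1
2.0 [-0.2, -0.017, 0.001] [0.001, -0.001, -0.001] yaw 98.7
4.0 [-0.4, -0.017, 0.001] [0.001, -0.001, -0.001] yaw 98.7
6.0 [-0.6, -0.017, 0.001] [0.001, -0.001, -0.001] yaw 98.7
8.0 [-0.8, -0.017, 0.001] [0.001, -0.001, -0.001] yaw 98.7
```

```bash
python3 -m handwheel '[[[-0.2,0,0],[0,0,0],1.5],[[-0.4,0,0],[0,0,0],1.5],[[-0.6,0,0],[0,0,0],1.5],[[-0.8,0,0],[0,0,0],1.5],[[-0.8,0,0],[0,0,0],1.5]]'>/dev/null; python3 chk.py 2 && python3 -m handwheel '[[[-0.2,0,0],[0,0,0],1.5],[[-0.4,0,0],[0,0,0],1.5],[[-0.6,0,0],[0,0,0],1.5],[[-0.8,0,0],[0,0,0],1.5],[[-0.8,0,0],[0,0,0],1.5]]'>/dev/null; python3 chk.py 2 && python3 -m handwheel '[[[-0.2,0,0],[0,0,0],1.5],[[-0.4,0,0],[0,0,0],1.5],[[-0.6,0,0],[0,0,0],1.5],[[-0.8,0,0],[0,0,0],1.5],[[-0.8,0,0],[0,0,0],1.5]]'>/dev/null; python3 chk.py 2.5
python3 st.py 0.6 -2.2 98.3 2.5 2 4 6 8
```

```text
t 30.5 p [638.61 -45.88  98.35] yaw 98.66 Ftool [0.41 0.52 0.1 ] Ttool [ 0.049 -0.036  0.023] gap 0.0276
t 31.12 p [639.84 -53.96  98.33] yaw 98.65 Ftool [-0.15 -0.23  0.79] Ttool [ 0.035 -0.039 -0.001] gap 0.0278
t 31.75 p [641.09 -62.06  98.34] yaw 98.64 Ftool [-0.81 -0.69  0.07] Ttool [ 0.033 -0.033 -0.025] gap 0.0277
s 90.71 dev_y 0.17 bend from 199.3 to 125.1
2.0 [-0.2, -0.016, 0.004] [0.001, -0.001, -0.001] yaw 98.7
4.0 [-0.4, -0.016, 0.004] [0.001, -0.001, -0.001] yaw 98.7
6.0 [-0.6, -0.016, 0.004] [0.001, -0.001, -0.001] yaw 98.7
8.0 [-0.8, -0.016, 0.004] [0.001, -0.001, -0.001] yaw 98.7
```

```bash
python3 -m handwheel '[[[-0.2,-0.02,0],[0,0,0],1.5],[[-0.4,-0.02,0],[0,0,0],1.5],[[-0.6,-0.02,0],[0,0,0],1.5],[[-0.8,-0.02,0],[0,0,0],1.5],[[-0.8,-0.02,0],[0,0,0],1.5]]'>/dev/null; python3 chk.py 2 && python3 -m handwheel '[[[-0.15,0,0],[0,0,0],1.5],[[-0.3,0,0],[0,0,0],1.5],[[-0.4,0,0],[0,0,0],1.5],[[-0.4,0,0],[0,0,0],1.5]]'>/dev/null; python3 chk.py 2.2 && python3 -m handwheel '[[[-0.1,0,0],[0,0,0],1.5],[[-0.2,0,0],[0,0,0],1.5],[[-0.2,0,0],[0,0,0],1.5]]'>/dev/null; python3 chk.py 2.2
python3 st.py 0.6 -2.2 98.3 2.5 2 4 6 8
```

```text
t 32.38 p [642.11 -70.2   98.33] yaw 98.62 Ftool [-0.32  0.48  0.35] Ttool [-0.003  0.003 -0.016] gap 0.0278
t 32.88 p [642.72 -74.23  98.34] yaw 98.61 Ftool [-1.2   0.63 -0.12] Ttool [0.031 0.066 0.036] gap 0.0277
t 33.25 p [643.03 -76.3   98.33] yaw 98.61 Ftool [-0.17 -0.38  1.4 ] Ttool [-0.076 -0.02   0.027] gap 0.0276
s 76.35 dev_y -0.06 bend from 199.3 to 125.1
2.0 [-0.2, 0.007, 0.003] [0.001, -0.001, -0.002] yaw 98.7
4.0 [-0.4, 0.007, 0.003] [0.001, -0.001, -0.002] yaw 98.7
6.0 [-0.6, 0.007, 0.003] [0.001, -0.001, -0.002] yaw 98.7
8.0 [-0.8, 0.008, 0.002] [0.001, -0.001, -0.002] yaw 98.7
```

```bash
for k in 1; do python3 -m handwheel '[[[-0.1,0,0],[0,0,0],1.5],[[-0.2,0,0],[0,0,0],1.5],[[-0.2,0,0],[0,0,0],1.5]]'>/dev/null; done; python3 chk.py 2.2 && python3 -m handwheel '[[[-0.1,0,0],[0,0,0],1.5],[[-0.15,0,0],[0,0,0],1.5],[[-0.15,0,0],[0,0,0],1.5]]'>/dev/null; python3 chk.py 2.2 && python3 -m handwheel '[[[-0.1,0,0],[0,0,0],1.5],[[-0.15,0,0],[0,0,0],1.5],[[-0.15,0,0],[0,0,0],1.5]]'>/dev/null; python3 chk.py 2.2
python3 st.py 0.6 -2.2 98.3 2.5
```

```text
t 33.62 p [643.4  -78.35  98.38] yaw 98.6 Ftool [0.77 0.87 0.21] Ttool [ 0.013  0.002 -0.017] gap 0.0274
t 34.0 p [643.6  -79.91  98.34] yaw 98.6 Ftool [-0.64  0.22  0.07] Ttool [-0.067 -0.038 -0.   ] gap 0.0276
t 34.38 p [643.84 -81.44  98.37] yaw 98.6 Ftool [ 0.71 -0.29 -0.73] Ttool [ 0.032 -0.013  0.012] gap 0.0273
s 71.14 dev_y -0.04 bend from 199.3 to 125.1
```

```bash
for k in 1; do python3 -m handwheel '[[[-0.1,0,0],[0,0,0],1.5],[[-0.1,0,0],[0,0,0],1.5]]'>/dev/null; done; python3 chk.py 2 && python3 -m handwheel '[[[-0.1,0,0],[0,0,0],1.5],[[-0.1,0,0],[0,0,0],1.5]]'>/dev/null; python3 chk.py 2 && python3 -m handwheel '[[[-0.1,0,0],[0,0,0],1.5],[[-0.1,0,0],[0,0,0],1.5]]'>/dev/null; python3 chk.py 2 && python3 -m handwheel '[[[-0.1,0,0],[0,0,0],1.5],[[-0.1,0,0],[0,0,0],1.5]]'>/dev/null; python3 chk.py 2 
python3 st.py 0.6 -2.2 98.3 2.5
```

```text
t 34.62 p [643.98 -82.48  98.33] yaw 98.59 Ftool [-1.09  1.34  0.65] Ttool [-0.009 -0.019 -0.01 ] gap 0.0275
t 34.88 p [644.19 -83.59  98.36] yaw 98.59 Ftool [ 0.27 -0.59  0.58] Ttool [-0.022 -0.001 -0.055] gap 0.0278
t 35.12 p [644.28 -84.51  98.32] yaw 98.58 Ftool [ 1.29 -0.47  0.98] Ttool [-0.029  0.066  0.032] gap 0.0274
t 35.38 p [644.31 -84.59  98.35] yaw 98.57 Ftool [ 6.25 -0.64 -0.31] Ttool [0.011 0.812 0.018] gap 0.0276
s 67.96 dev_y -0.05 bend from 199.3 to 125.1
```

```bash
python3 -m handwheel '[[[-0.09,0,0],[0,0,0],1.5],[[-0.09,0,0],[0,0,0],1.5],[[-0.09,0,0],[0,0,0],1.5]]'; python3 chk.py
python3 - <<'E'
from h import *
p,d=imaging.capture("side");cv2.imwrite("pics/side3.png",p[:,:,::-1]);np.save("side3.npy",d)
cv2.imwrite("pics/c4.png",cv2.resize(p[150:240,250:350,::-1],(700,630)[:2] and (660,594),interpolation=cv2.INTER_CUBIC))
E
python3 chk.py
```

```text
time: 35.75
tool_pos: [0.6443, -0.0846, 0.0984]
tcp_rot: [0.652, 0.758, 0.001, -0.001]
ft_force: [-0.6, 5.2, 1.2]
finger_gap: 0.0277
t 35.75 p [644.32 -84.59  98.37] yaw 98.57 Ftool [ 5.2   0.21 -1.17] Ttool [-0.024  0.862 -0.002] gap 0.0277
t 35.8 p [644.3  -84.57  98.36] yaw 98.57 Ftool [ 5.45 -0.37 -0.55] Ttool [0.019 0.846 0.039] gap 0.0276
```

View pics/c4.png

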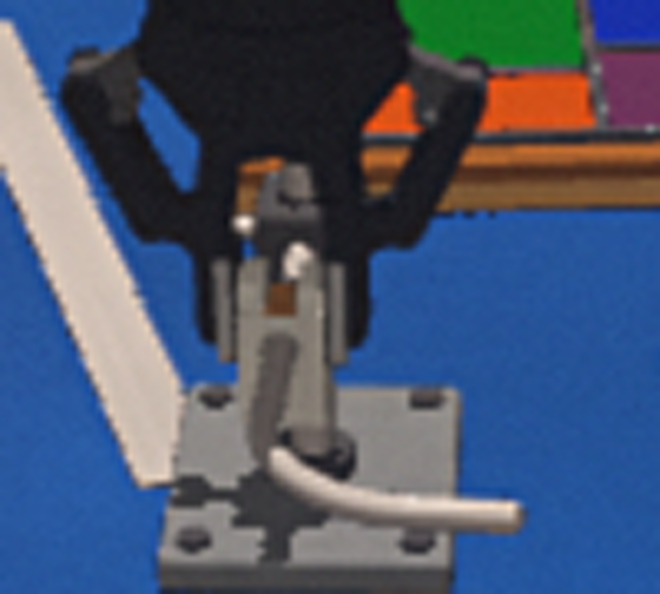

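The crop shows the block upright on the inner leg with the slot up at about (282,300). It sits against the collar side, and the fingers are on its flanks. The pressing force is a steady 5 N or so. Next I ease the press, lower the block onto the rod and open slowly.

```bash
python3 -m handwheel '[[[-0.01,0,0.06],[0,0,0],1.5],[[-0.01,0,0.12],[0,0,0],1.5],[[-0.01,0,0.12],[0,0,0],1.5]]' 20 >/dev/null; python3 chk.py; python3 -m handwheel '[[[0,0,0],[0,0,0],2.9],[[0,0,0],[0,0,0],3.2],[[0,0,0],[0,0,0],3.6],[[0,0,0],[0,0,0],4.2],[[0,0,0],[0,0,0],5]]' >/dev/null; python3 chk.py; python3 -m handwheel '[[[0,0,0],[0,0,0],5],[[0,0,0],[0,0,0],5]]'>/dev/null;python3 chk.py
```

```text
t 36.17 p [644.43 -84.51  97.67] yaw 98.57 Ftool [ 4.75 -1.56 -4.59] Ttool [0.239 0.689 0.03 ] gap 0.0275
t 36.8 p [644.42 -84.63  97.57] yaw 98.57 Ftool [ 0.16 -0.72  0.  ] Ttool [0.001 0.052 0.04 ] gap 0.05
t 37.05 p [644.43 -84.6   97.58] yaw 98.57 Ftool [ 0.02 -0.33  0.7 ] Ttool [-0.021 -0.014  0.018] gap 0.0499
```

```bash
python3 -m handwheel '[[[0,0,-1],[0,0,0],5],[[0,0,-3],[0,0,0],5],[[0,0,-6],[0,0,0],5],[[0,0,-10],[0,0,0],5],[[0,0,-13],[0,0,0],5]]' >/dev/null; python3 chk.py; python3 -m handwheel '[[[10,10,-13],[0,0,0],5],[[20,15,-13],[0,0,0],5],[[24,15,-13],[0,0,0],5],[[24,15,-13],[0,0,0],5]]' >/dev/null; python3 chk.py
python3 - <<'E'
from h import *
o=np.zeros((560,800,3),np.uint8)
for k,(n,(u0,v0)) in enumerate((("side",(255,150)),("top",(360,140)))):
    p,d=imaging.capture(n);cv2.imwrite(f"pics/{n}4.png",p[:,:,::-1]);np.save(f"{n}4.npy",d)
    o[:,400*k:400*k+400]=cv2.resize(p[v0:v0+112,u0:u0+80,::-1],(400,560),interpolation=cv2.INTER_CUBIC)
cv2.imwrite("pics/c5.png",o)
E
```

```text
t 37.67 p [645.43 -85.26 231.84] yaw 98.57 Ftool [-0.57 -0.18 -0.32] Ttool [-0.017  0.01  -0.012] gap 0.05
t 38.17 p [736.53 114.33 342.82] yaw 98.54 Ftool [ 0.25  0.61 -0.05] Ttool [-0.062 -0.005  0.032] gap 0.05
```

View pics/c5.png

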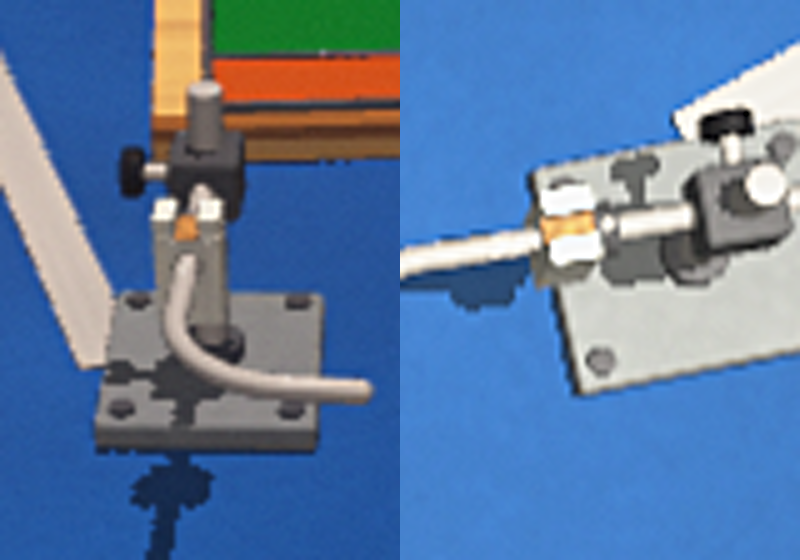

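Run:
```python
from h import *
p=np.load("p_top.npy");a=p[2]
A=cloud("top",np.load("top0.npy"));B=cloud("top",np.load("top4.npy"))
def loc(q):
    d=q[:,:2]-p[:2];return np.c_[d@[np.cos(a),np.sin(a)],d@[-np.sin(a),np.cos(a)],q[:,2]]*1e3
qa=loc(A[155:245,325:455].reshape(-1,3));qb=loc(B[155:245,325:455].reshape(-1,3))
c=qa[(qa[:,0]>35)&(qa[:,0]<75)&(abs(qa[:,1])<14)&(qa[:,2]>114.5)&(qa[:,2]<125)];print("collar",np.percentile(c[:,0],[2,50,98]).round(1))
k=qb[(qb[:,0]>40)&(qb[:,0]<95)&(abs(qb[:,1])<20)&(qb[:,2]>122)];print("block",np.percentile(k,[2,50,98],axis=0).round(1))
t=qa[(qa[:,2]>144)&(abs(qa[:,0])<12)&(abs(qa[:,1])<14)];print("post",((t.max(0)+t.min(0))/2).round(1))
for n,(u0,u1,v0,v1) in {"long":(226,256,198,232),"jar":(138,180,230,265),"knife":(450,500,235,320)}.items():
    im0=cv2.imread("pics/top0.png")[v0:v1,u0:u1].astype(int);im1=cv2.imread("pics/top4.png")[v0:v1,u0:u1].astype(int)
    print(n,"mean abs diff",abs(im0-im1).mean().round(2))
```

```text
collar [43.9 53.2 58.8]
block [[ 58.8 -14.  122.8]
 [ 68.9  -3.4 127.7]
 [ 78.4  13.7 131.2]]
post [ -2.1   0.5 148.5]
long mean abs diff 56.37
jar mean abs diff 1.16
knife mean abs diff 1.05
```

The block sits flush, with its face at 58.8 and the collar face at 58.8. The long block's patch differs between pictures, probably because the arm is in view there, so I check it in the side camera.

Run:
```python
from h import *
a=cloud("side",np.load("side0.npy"));b=cloud("side",np.load("side4.npy"))
for C in(a,b):
    q=C[305:352,250:295].reshape(-1,3);q=q[(q[:,2]>.02)&(q[:,2]<.08)];print(len(q),cv2.minAreaRect((q[:,:2]*1000).astype(np.float32)))
q=cloud("top",np.load("top4.npy"))[198:232,226:256].reshape(-1,3);print("top patch median z",np.median(q[:,2]))
for n,s in(("jar",np.s_[385:445,260:305]),("long",np.s_[305:352,250:295])):
    print(n,abs(cv2.imread("pics/side0.png")[s].astype(int)-cv2.imread("pics/side4.png")[s]).mean().round(2))
```

```text
665 ((603.3832397460938, 227.01376342773438), (31.85689353942871, 47.12342834472656), 72.97493743896484)
671 ((603.59521484375, 226.8605194091797), (31.501510620117188, 46.92770004272461), 72.79182434082031)
top patch median z 0.7538572378421331
jar 3.82
long 18.52
```

The arm was blocking the top camera. The side view puts the long block within 0.3 mm of where it started. Handing in.

```bash
python3 chk.py; python3 -c "
from workcell import order
print(order.close_job())"
```

```text
t 38.27 p [737.95 119.46 344.71] yaw 98.92 Ftool [-0.51  0.68  0.04] Ttool [-0.02  -0.024  0.012] gap 0.0499
the job is handed in; nothing more can be done
None
```

The short block is home against the stop collar, slot upward and let go of, and I handed the job in at 38.3 s of the 72 s allowed. No verdict was reported.

I found the rod by fitting it to the camera depth, then corrected its line by touching both walls of the hole as the block moved along. The wrist force stayed at about 3.7 N or less at every check while threading and rounding the bend. I pressed the block onto the collar at 5–6 N. Lowering it onto the rod with that press only partly eased gave a brief reading of about 6.8 N.

Last checks:
- **Block:** its end face is level with the collar face in the depth data (58.8 mm on both), and it hangs upright with the slot up in both camera views.
- **Other things on the bench:** the long block is within 0.3 mm of its start. The jar and knife looked unchanged from above.
- **Disagreement:** the top-view comparison for the long block differed strongly, because the arm was in front of it. I settled that one from the side camera instead. The two cameras also disagreed by 2–4 mm on where the rod lay, and touch settled that.

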